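# Take the pile of drying formers apart and plug each bent band with its own

## Task

Four round wooden drying formers are piled on the workbench, the smallest on top, and four freshly glued bent-wood bands of matching sizes stand open around them. Take the pile apart and set each former into the band of its own size, fully home, so that its lip lies flat on the band's rim all round and keeps it round while the glue dries. Leave the bands standing flat on the bench where they are, and do not disturb the glue bottle or the plane.

Things in the scene. Friction and masses are not known exactly. Their poses are not given: they have to be found in the camera images.
- former_s: smallest former, a loose wooden plug, top of the pile. 28 mm high: lip 8 thick, 122 across; plug 20 deep below it, 102 across tapering to 90 at the underside. An 80 mm hand hole right through, as in every former, is crossed by a grip bar 18 wide, 28 high, flush top and bottom: 31 mm each side for a finger. Origin: centre of underside; z up; x along the bar (grip across, along y)
- former_m: second smallest former, a loose wooden plug, second from the top. 28 mm high: lip 8 thick, 144 across; plug 20 deep below it, 124 across tapering to 112 at the underside. An 80 mm hand hole right through, as in every former, is crossed by a grip bar 18 wide, 28 high, flush top and bottom: 31 mm each side for a finger. Origin: centre of underside; z up; x along the bar (grip across, along y)
- former_l: second largest former, a loose wooden plug, third from the top. 28 mm high: lip 8 thick, 166 across; plug 20 deep below it, 146 across tapering to 134 at the underside. An 80 mm hand hole right through, as in every former, is crossed by a grip bar 18 wide, 28 high, flush top and bottom: 31 mm each side for a finger. Origin: centre of underside; z up; x along the bar (grip across, along y)
- former_xl: largest former, a loose wooden plug, bottom of the pile, on the bench. 28 mm high: lip 8 thick, 188 across; plug 20 deep below it, 168 across tapering to 156 at the underside. An 80 mm hand hole right through, as in every former, is crossed by a grip bar 18 wide, 28 high, flush top and bottom: 31 mm each side for a finger. Origin: centre of underside; z up; x along the bar (grip across, along y)
- band_s: the smallest bent band, a loose light thin wooden hoop standing open on the bench, inner diameter 108 mm, wall 4 mm, 50 mm high. Takes the former with the 122 mm lip, which when seated rests on the rim, its underside 30 mm above the band's underside and its top 28 mm above that. Origin: centre of the underside, on the bench; z up.
- band_m: the second smallest bent band, a loose light thin wooden hoop standing open on the bench, inner diameter 130 mm, wall 4 mm, 50 mm high. Takes the former with the 144 mm lip, which when seated rests on the rim, its underside 30 mm above the band's underside and its top 28 mm above that. Origin: centre of the underside, on the bench; z up.
- band_l: the second largest bent band, a loose light thin wooden hoop standing open on the bench, inner diameter 152 mm, wall 4 mm, 50 mm high. Takes the former with the 166 mm lip, which when seated rests on the rim, its underside 30 mm above the band's underside and its top 28 mm above that. Origin: centre of the underside, on the bench; z up.
- band_xl: the largest bent band, a loose light thin wooden hoop standing open on the bench, inner diameter 174 mm, wall 4 mm, 50 mm high. Takes the former with the 188 mm lip, which when seated rests on the rim, its underside 30 mm above the band's underside and its top 28 mm above that. Origin: centre of the underside, on the bench; z up.
- glue_bottle: white squeeze bottle of glue standing among the bands, 52 mm across, 128 mm high, loose; origin at the centre of its underside, z up. Not to be disturbed.
- plane: small wooden hand plane with a steel iron, 150 x 56 mm, 62 mm high at the iron, loose; origin at the centre of its underside, x along it. Not to be disturbed.
Mind the look-alikes: they are no part of the job. Leave any white look-alike of the former_s alone.

How it is judged:
At the end, for the whole second after the job is handed in: Each former sits in the band of its size: centres within 8 mm, its underside 26 to 33.5 mm above the band's (30 when the lip is on the rim), both level within 0.05 rad, the band on the bench within 40 mm of its start; all released and at rest (horizontal distance between former_s and band_s below 0.008 m and z of former_s in the frame of band_s between 0.026 and 0.0335 m and angle between each of former_s, band_s, former_m, band_m, former_l, band_l, former_xl, band_xl's own z axis and vertical below 0.05 rad and height (world z) of each of band_s, band_m, band_l, band_xl below 0.004 m and distance of each of band_s, band_m, band_l, band_xl from where it was at the start of the episode below 0.04 m and linear speed of each of former_s, former_m, former_l, former_xl below 0.02 m/s and horizontal distance between former_m and band_m below 0.008 m and z of former_m in the frame of band_m between 0.026 and 0.0335 m and horizontal distance between former_l and band_l below 0.008 m and z of former_l in the frame of band_l between 0.026 and 0.0335 m and horizontal distance between former_xl and band_xl below 0.008 m and z of former_xl in the frame of band_xl between 0.026 and 0.0335 m); the robot touches nothing.
It fails at once if the glue bottle is shifted by more than 30 mm or knocked over (distance of glue_bottle from where it was at the start of the episode above 0.03 m or angle between glue_bottle's own z axis and vertical above 0.4 rad).
It fails at once if the plane is shifted by more than 30 mm (distance of plane from where it was at the start of the episode above 0.03 m).
It also fails if it takes over 128 s, if anything falls off the work surface, if the arm or the gripper's body presses on something with over 40 N, if the wrist force passes 120 N, or if a joint passes its speed limit or range.

## Robot

A 6-joint arm with a two-finger parallel gripper is mounted at the origin on the work surface. World frame = base frame: x ahead of the robot, y to its left, z up, the work surface at z = 0. Lengths are in m, angles in rad, forces in N, time in s.
With the tool pointing down it reaches from about 0.15 to 0.775 m from the base axis. Payload 6.1 kg.
Tool frame: the origin (TCP) lies midway between the tips of the shut fingers; the grasp point (between the pads) lies 19 mm behind it (r.grip_depth is the distance from the TCP to the grasp point, in m); y points along the fingers, x is the direction in which the jaws open and shut, and the axes are right-handed (so a half turn about y gives the same grasp; the last joint's range is limited). The gripper opens to 85 mm and grips with 20 to 120 N. Pads are 22 mm wide; open, the fingers measure 114 mm over their backs; the gripper's body (76 mm by 85 mm) begins 54 mm behind the grasp point. The pads swing forward as they close: fully open they stand 13 mm farther back than shut.
Start: joints at [-1.302, 0.126, -0.04, 1.405, 0, 1.571], TCP at [0.139, -0.506, 0.195] pointing down, gripper open.
Joint ranges: [-2.72, 2.72], [-0.95, 1.95], [-1.27, 1.35], [-1.78, 2.02], [-1.46, 1.47], [-3.14, 3.14]. Speed limits (rad/s): [2.39, 2.39, 3.01, 3.14, 3.14, 3.14].

## Interface

Orientations are given as a rotation vector (axis times angle).
In Python, from rig import r gives the robot as it stands.
- The arm moves only by the tool move_arm, never from a script. Its argument "deltas" is a list of rows, each an object of numbers: "dx", "dy", "dz": the shift along the tool's x, y, z in m; "ax", "ay", "az": the turn, a rotation vector about the tool's x, y, z in rad; "jaw": the finger opening in m, from 0 to 0.0854. In form: [{"dx": .., "dy": .., "dz": .., "ax": .., "ay": .., "az": .., "jaw": ..}, ...]. A call has 1 to 8 rows; each row is the pose to reach, as a shift and turn from the pose commanded when the call began, along the tool's axes at that moment; what a row does not reach only later rows make up. A row lasts 1/10 s, in which the tool goes at most 50 mm and 8.59 degrees, less where a joint would pass 70% of its speed; a pose out of reach is approached as far as the arm can. A call with a gripper value outside its range is refused whole. The fingers move at their own pace and stop on an object; "newtons" is the grip in N (left out, the last holds). Time passes only in rows, so rows that repeat a pose let the fingers close. It gives the time, the measured TCP pose, the force and the opening at its end, in the units of the state.
- r.read_state(): the state, without advancing time (a new reading comes with each control period).
- r.grab_frame(name): name is "scene" or "top"; returns a dict with "pixels" (480x640x3 uint8, red, green, blue), "fx", "fy", "cx", "cy" (pixels), "R" (3x3) and "t" (3): a world point X has camera coordinates R X + t. Camera axes: x right, y down, z forward; pixel columns grow to the right and rows downward; lengths in m; the calibration is good to about 2 mm. A picture is of the moment at which its call begins. There is no depth.
- r.job_done(): hands the job in, once; it reports no verdict.
The state is a dict: "time_s": time; "joint_pos": joint angles; "dq": joint speeds; "joint_torque": joint torques, N m; "eef_pos": TCP position; "tcp_rot": TCP orientation; "wrist_force": force on the tool from outside, world axes, zero at the start; "ft_torque": the same for the moment, N m; "opening": finger opening in m.
Only numpy, scipy, OpenCV 4.12 (cv2) and the standard library are available. Lean on these libraries where they do the work, as an engineer would, in place of code of your own. Each camera call takes 0.05 s, during which the arm holds its last target.

## Working session

There is one attempt and no reset: what is moved stays moved. The work goes in short steps, Python scripts to look and compute and a tool call to move; the robot and the scene stay as the last step left them, time stands still between calls to the robot, and variables do not carry over. Pictures are saved under pics/ and viewed, and the job is handed in when it is done.

Besides the shell and the picture viewer there is one more tool, called as name(argument=value, ...), one argument or row to a line, values as JSON. move_arm: Moves the arm, as the interface text tells. Its arguments: {"type":"object","properties":{"deltas":{"type":"array","items":{"type":"object","properties":{"dx":{"type":"number"},"dy":{"type":"number"},"dz":{"type":"number"},"ax":{"type":"number"},"ay":{"type":"number"},"az":{"type":"number"},"jaw":{"type":"number"}}}},"newtons":{"type":"number"}},"required":["deltas"]}

```bash
ls; mkdir -p pics; python3 - <<'E'
from rig import r
import cv2, numpy as np
print(r.read_state())
for n in("scene","top"):
    f=r.grab_frame(n); cv2.imwrite(f"pics/{n}0.png",f["pixels"][:,:,::-1])
    print(n,f["fx"],f["fy"],f["cx"],f["cy"],np.round(f["R"],4).tolist(),f["t"])
E
```

```text
pics
{'time_s': 0.0, 'joint_pos': array([-1.30198856e+00,  1.26371525e-01, -4.06389104e-02,  1.40541673e+00,
       -1.28651782e-05,  1.57078546e+00]), 'dq': array([-0.00136648, -0.00031399,  0.00057638,  0.00136204, -0.00061941,
        0.00127304]), 'joint_torque': array([-8.79210838e-04, -4.35913575e+01,  3.52924740e+01,  1.74035953e-02,
       -2.06974551e-05, -1.07202891e-05]), 'eef_pos': array([ 0.13929687, -0.50567669,  0.19471883]), 'tcp_rot': array([-1.323445  ,  1.00986168, -1.00768906]), 'wrist_force': array([-0.17560864,  0.514252  ,  0.40198957]), 'ft_torque': array([ 0.03015023,  0.01753958, -0.02708501]), 'opening': 0.08544341384995831}
scene 470.70904662181334 470.70904662181334 314.90627600448454 236.2026524107162 [[0.3943, 0.9188, 0.0155], [0.614, -0.2509, -0.7484], [-0.6837, 0.3046, -0.6631]] [-0.21292431 -0.19544251  1.47389102]
top 583.1035062798069 583.1035062798069 308.2245396676855 238.71488390623446 [[-0.0274, -0.9996, 0.0096], [-0.9951, 0.0263, -0.0949], [0.0946, -0.0121, -0.9954]] [0.042447   0.44254312 1.38345014]
```

View pics/scene0.png

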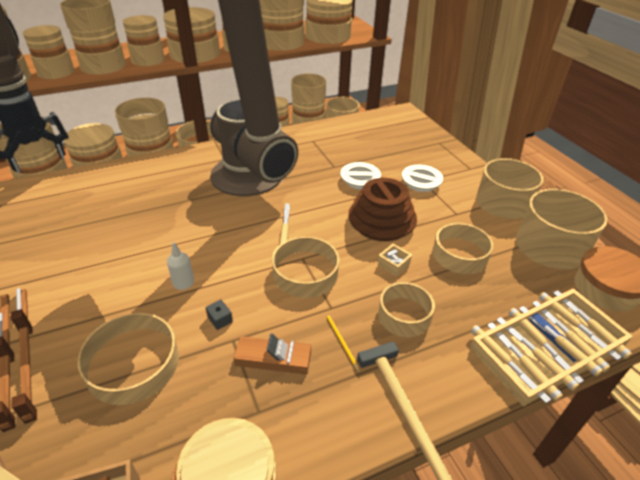

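View pics/top0.png

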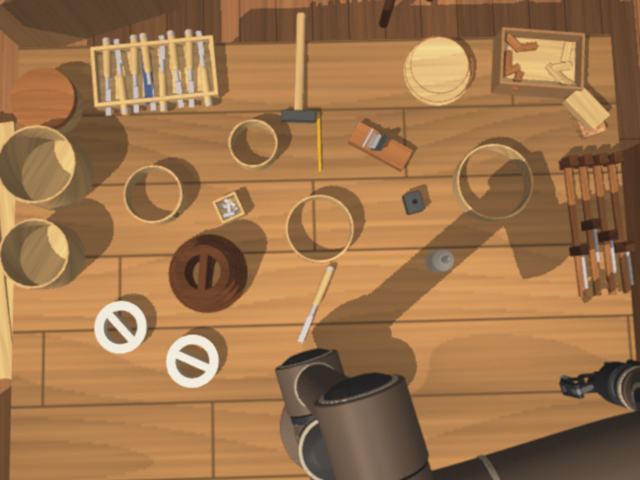

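```bash
python3 - <<'E'
from rig import r
from scipy.spatial.transform import Rotation as R
print(R.from_rotvec(r.read_state()['tcp_rot']).as_matrix().round(4), r.grip_depth)
E
```

```text
[[ 2.656e-01 -4.000e-04  9.641e-01]
 [-9.641e-01  1.400e-03  2.656e-01]
 [-1.400e-03 -1.000e+00  0.000e+00]] 0.0187
```

```bash
python3 - <<'E'
import cv2, numpy as np
a=cv2.imread("pics/top0.png")
def c(x,y,s=50): return cv2.resize(a[y-s:y+s,x-s:x+s],(400,300) if 0 else (390,390),interpolation=cv2.INTER_CUBIC)
g=cv2.hconcat([c(254,143,40),c(153,194,40)]);cv2.imwrite("pics/c1.png",g)
g=cv2.hconcat([c(320,229),c(494,181)]);cv2.imwrite("pics/c2.png",g)
g=c(207,273);cv2.imwrite("pics/c3.png",cv2.resize(g,(600,600)))
E
```

```text
(no output)
```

View pics/c1.png

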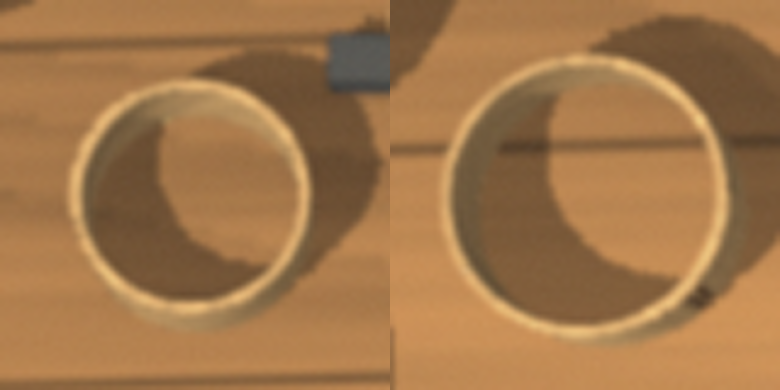

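View pics/c2.png

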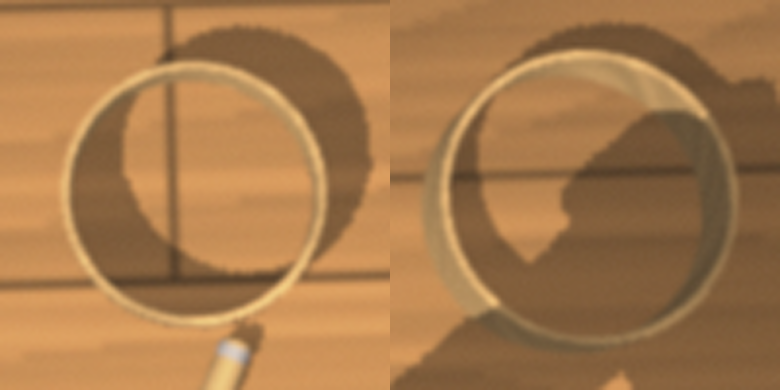

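View pics/c3.png

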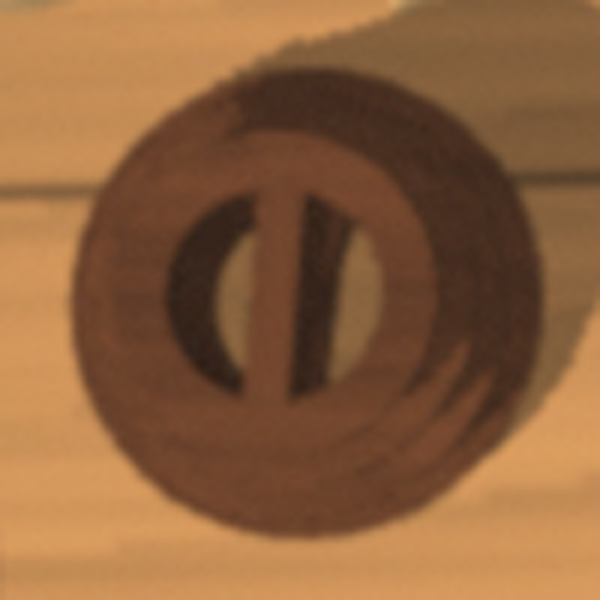

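```bash
cat > h.py <<'E'
import cv2, numpy as np
from scipy.optimize import least_squares
from scipy.spatial.transform import Rotation as Ro
def ray(f,uv,z):
    uv=np.atleast_2d(uv).astype(float)
    d=np.c_[(uv[:,0]-f["cx"])/f["fx"],(uv[:,1]-f["cy"])/f["fy"],np.ones(len(uv))]@f["R"]
    C=-f["R"].T@f["t"]
    return C+d*((z-C[2])/d[:,2])[:,None]
def proj(f,X):
    p=np.atleast_2d(X)@f["R"].T+f["t"]
    return np.c_[f["fx"]*p[:,0]/p[:,2]+f["cx"],f["fy"]*p[:,1]/p[:,2]+f["cy"]]
def circ(P,rad,c0,gate):
    c=np.array(c0,float)
    for g in gate:
        q=P[abs(np.hypot(*(P[:,:2]-c).T)-rad)<g]
        s=least_squares(lambda c:np.hypot(*(q[:,:2]-c).T)-rad,c,loss="soft_l1",f_scale=.001)
        c=s.x
    return c,len(q),np.sqrt(np.mean(s.fun**2))
E
cat > m.py <<'E'
from rig import r
from h import *
f=r.grab_frame("top"); im=f["pixels"]; 
fs=r.grab_frame("scene"); ims=fs["pixels"]
B={"s":((253.2,143.8),.054),"m":((153,194),.065),"l":((320,229),.076),"xl":((494,181),.087)}
def tophat(im):
    g=im[:,:,1].copy() # bright thin rim
    k=cv2.getStructuringElement(cv2.MORPH_ELLIPSE,(9,9))
    return cv2.morphologyEx(g,cv2.MORPH_TOPHAT,k)
for n,(p,ri) in B.items():
    c=ray(f,p,.05)[0,:2]
    out=[]
    for ff,i in((f,im),(fs,ims)):
        t=tophat(i); ys,xs=np.nonzero(t>14)
        P=ray(ff,np.c_[xs,ys],.05)
        out.append(circ(P,ri+.002,c,(.010,.006,.004)))
    print(n,c.round(4),[ (o[0].round(4).tolist(),o[1],round(o[2],4)) for o in out])
E
python3 m.py
```

```text
s [0.6723 0.1563] [([0.6744, 0.1588], 427, np.float64(0.0021)), ([0.675, 0.16], 433, np.float64(0.0022))]
m [0.5569 0.3956] [([0.5575, 0.3982], 476, np.float64(0.0019)), ([0.5573, 0.3992], 345, np.float64(0.0022))]
l [0.4631 0.0024] [([0.4652, 0.0049], 496, np.float64(0.0018)), ([0.4655, 0.0061], 386, np.float64(0.0021))]
xl [ 0.5674 -0.4164] [([0.5669, -0.418], 554, np.float64(0.0018)), ([0.5686, -0.4159], 803, np.float64(0.002))]
```

```bash
cat > p.py <<'E'
from rig import r
from h import *
f=r.grab_frame("top"); fs=r.grab_frame("scene")
for n,ff,c in(("top",f,(207,273)),("scene",fs,(384,205))):
    b=ff["pixels"][:,:,::-1].copy(); h=cv2.cvtColor(b,cv2.COLOR_BGR2HSV)
    s=55; x,y=c; cr=b[y-s:y+s,x-s:x+s]
    cv2.imwrite(f"pics/pile_{n}.png",cv2.resize(cr,(600,600),interpolation=cv2.INTER_CUBIC))
def cp(p,c,s=55): return (np.array(p,float)+.5)*(2*s/600)-.5+np.array(c)-s
g=np.array([[280,195],[268,395]])/6+[157,223]-.4
P=ray(f,g,.112); d=P[0]-P[1]; print("bar ends",P.round(4),np.degrees(np.arctan2(d[1],d[0])),P.mean(0))
E
python3 p.py
```

```text
bar ends [[0.4042 0.2678 0.112 ]
 [0.3299 0.273  0.112 ]] -4.014606178525958 [0.36703784 0.27043458 0.112     ]
```

View pics/pile_scene.png

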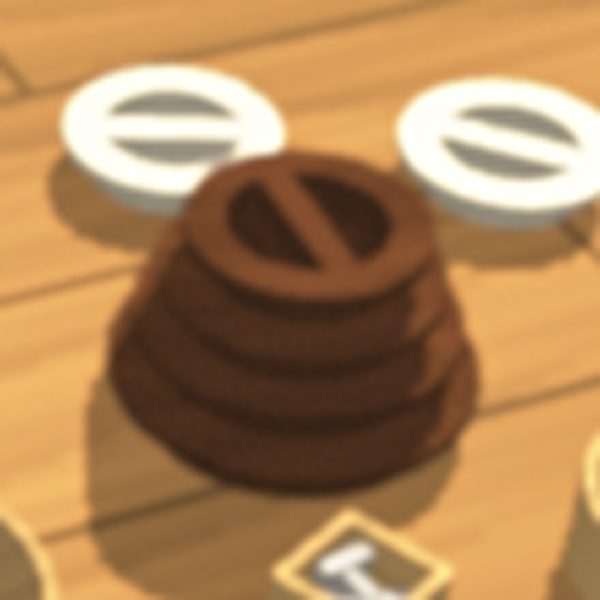

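View pics/pile_top.png

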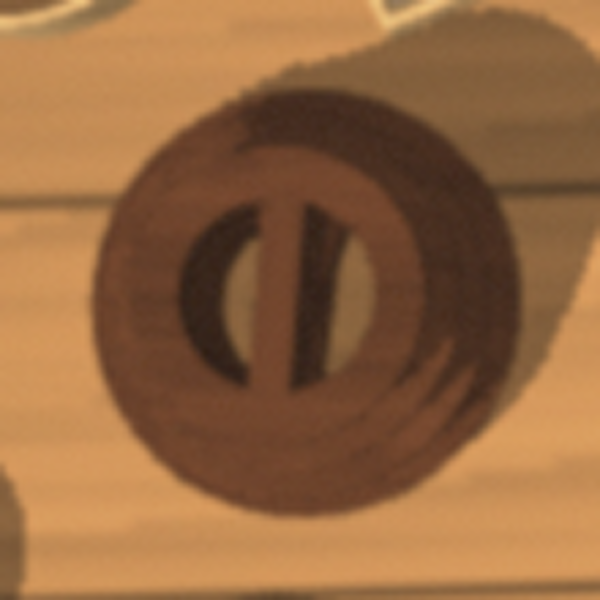

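```bash
cat > p2.py <<'E'
from rig import r
from h import *
f=r.grab_frame("top"); fs=r.grab_frame("scene")
cp=lambda p,c,s=55: (np.array(p,float)+.5)*(2*s/600)-.5+np.array(c)-s
a=cp((278,293),(207,273)); b=cp((310,223),(384,205))
print(a,b)
P=[ff["R"] for ff in(f,fs)]
K=lambda ff:np.array([[ff["fx"],0,ff["cx"]],[0,ff["fy"],ff["cy"]],[0,0,1]])
M=[K(ff)@np.c_[ff["R"],ff["t"]] for ff in(f,fs)]
X=cv2.triangulatePoints(M[0],M[1],a.reshape(2,1),b.reshape(2,1)); X=(X[:3]/X[3]).ravel(); print("tri",X)
for z in(.112,): print(ray(f,a,z),ray(fs,b,z))
for ff,c in((f,(207,273)),(fs,(384,205))):
    print("cam",(-ff["R"].T@ff["t"]).round(3))
h=cv2.cvtColor(f["pixels"],cv2.COLOR_RGB2HSV); print(h[273,170:200:3].tolist(), h[280,240:262:3].tolist(),h[240:226:-2,207].tolist())
m=((h[:,:,0]<10)&(h[:,:,1]>120)).astype(np.uint8)*255
box=np.zeros_like(m);box[215:335,150:270]=1;m*=box
cn=max(cv2.findContours(m,cv2.RETR_EXTERNAL,cv2.CHAIN_APPROX_NONE)[0],key=cv2.contourArea)[:,0]
print(cn.min(0),cn.max(0)); 
c,n,e=circ(ray(f,cn,.024),.094,(.367,.27),(.012,.006,.004)); print("xl",c,n,e)
E
python3 p2.py
```

```text
[202.55833333 271.30833333] [385.425 190.475]
tri [0.36847589 0.27095377 0.11006659]
[[0.36794288 0.26978063 0.112     ]] [[0.37112244 0.27085526 0.112     ]]
cam [0.311 0.048 1.419]
cam [ 1.212 -0.302  0.834]
[[10, 149, 108], [11, 152, 106], [11, 152, 99], [11, 149, 96], [11, 150, 95], [9, 127, 58], [12, 141, 56], [11, 134, 55], [15, 135, 130], [14, 137, 128]] [[11, 147, 71], [11, 152, 77], [12, 137, 95], [15, 137, 130], [15, 140, 140], [15, 145, 206], [15, 146, 205], [15, 144, 205]] [[11, 139, 68], [11, 141, 67], [9, 138, 70], [13, 144, 94], [15, 139, 130], [15, 141, 145], [15, 143, 205]]
[208 239] [210 242]
xl [0.367 0.27 ] 0 nan
  return _methods._mean(a, axis=axis, dtype=dtype,
  ret = ret.dtype.type(ret / rcount)
```

```bash
cat > go.py <<'E'
import sys
from rig import r
from h import *
s=r.read_state(); p=s["eef_pos"]; R=Ro.from_rotvec(s["tcp_rot"])
M=R.as_matrix(); yaw=np.degrees(np.arctan2(M[1,0],M[0,0]))
print("t",round(s["time_s"],2),"p",p.round(4),"yaw",yaw.round(2),"tilt",np.degrees(np.arccos(-M[2,1])).round(2),"q",np.degrees(s["joint_pos"]).round(0),"F",s["wrist_force"].round(1),"open",round(s["opening"],4))
a=list(map(float,sys.argv[1:]))
for i in range(0,len(a),4):
    T=np.array(a[i:i+3]); dy=np.radians((a[i+3]-yaw+180)%360-180)
    print("target",a[i:i+4],"d",R.inv().apply(T-p).round(4),"ay",round(-dy,4),"rows",round(max(np.linalg.norm(T-p)/.05,abs(dy)/.15),1))
E
python3 go.py .25 -.3 .2 -21 .38 -.02 .2 33 .3685 .2705 .17 86
```

```text
t 0.4 p [ 0.1394 -0.5061  0.1954] yaw -74.6 tilt 0.01 q [-75.   7.  -2.  81.   0.  90.] F [-0.4  0.3 -0.7] open 0.0858
target [0.25, -0.3, 0.2, -21.0] d [-0.1693 -0.0046  0.1614] ay -0.9355 rows 6.2
target [0.38, -0.02, 0.2, 33.0] d [-0.4047 -0.0045  0.361 ] ay -1.878 rows 12.5
target [0.3685, 0.2705, 0.17, 86.0] d [-0.6878  0.0256  0.4271] ay -2.803 rows 18.7
```

move_arm(
  deltas=[
    {"dx": -0.028, "dz": 0.027, "ay": -0.14, "jaw": 0.034},
    {"dx": -0.056, "dz": 0.054, "ay": -0.28, "jaw": 0.034},
    {"dx": -0.084, "dz": 0.081, "ay": -0.42, "jaw": 0.034},
    {"dx": -0.112, "dz": 0.108, "ay": -0.56, "jaw": 0.034},
    {"dx": -0.14, "dz": 0.134, "ay": -0.7, "jaw": 0.034},
    {"dx": -0.169, "dz": 0.161, "ay": -0.84, "jaw": 0.034},
    {"dx": -0.2, "dz": 0.195, "ay": -0.98, "jaw": 0.034},
    {"dx": -0.235, "dz": 0.225, "ay": -1.12, "jaw": 0.034},
  ],
)

```text
validation failed for argument at $.de...
```

```bash
python3 go.py .38 -.02 .2 33 .3685 .2705 .17 86
```

```text
t 0.4 p [ 0.1394 -0.5061  0.1954] yaw -74.6 tilt 0.01 q [-75.   7.  -2.  81.   0.  90.] F [-0.4  0.3 -0.7] open 0.0858
target [0.38, -0.02, 0.2, 33.0] d [-0.4047 -0.0045  0.361 ] ay -1.878 rows 12.5
target [0.3685, 0.2705, 0.17, 86.0] d [-0.6878  0.0256  0.4271] ay -2.803 rows 18.7
```

move_arm(
  deltas=[
    {"dx": -0.028, "dy": 0, "dz": 0.027, "ax": 0, "ay": -0.14, "az": 0, "jaw": 0.034},
    {"dx": -0.056, "dy": 0, "dz": 0.054, "ax": 0, "ay": -0.28, "az": 0, "jaw": 0.034},
    {"dx": -0.084, "dy": 0, "dz": 0.081, "ax": 0, "ay": -0.42, "az": 0, "jaw": 0.034},
    {"dx": -0.112, "dy": 0, "dz": 0.108, "ax": 0, "ay": -0.56, "az": 0, "jaw": 0.034},
    {"dx": -0.14, "dy": 0, "dz": 0.134, "ax": 0, "ay": -0.7, "az": 0, "jaw": 0.034},
    {"dx": -0.169, "dy": 0, "dz": 0.161, "ax": 0, "ay": -0.84, "az": 0, "jaw": 0.034},
    {"dx": -0.2, "dy": 0, "dz": 0.195, "ax": 0, "ay": -0.98, "az": 0, "jaw": 0.034},
    {"dx": -0.235, "dy": 0, "dz": 0.225, "ax": 0, "ay": -1.12, "az": 0, "jaw": 0.034},
  ],
)

```text
time_s: 1.2
eef_pos: [0.2947, -0.2185, 0.1957]
tcp_rot: [-1.567, 0.138, -0.14]
wrist_force: [1.0, -0.0, -0.1]
opening: 0.0339
```

```bash
python3 go.py .38 -.02 .2 33 .3685 .2705 .17 86
```

```text
t 1.2 p [ 0.2947 -0.2185  0.1957] yaw -10.15 tilt 0.06 q [-37. -10. -19.  81.   0.  64.] F [ 1.  -0.  -0.1] open 0.0339
target [0.38, -0.02, 0.2, 33.0] d [ 0.049  -0.0043  0.2105] ay -0.7532 rows 5.0
target [0.3685, 0.2705, 0.17, 86.0] d [-0.0136  0.0255  0.4944] ay -1.6782 rows 11.2
```

move_arm(
  deltas=[
    {"dx": 0.01, "dy": 0, "dz": 0.042, "ax": 0, "ay": -0.14, "az": 0, "jaw": 0.034},
    {"dx": 0.02, "dy": 0, "dz": 0.085, "ax": 0, "ay": -0.29, "az": 0, "jaw": 0.034},
    {"dx": 0.03, "dy": 0, "dz": 0.13, "ax": 0, "ay": -0.44, "az": 0, "jaw": 0.034},
    {"dx": 0.035, "dy": 0, "dz": 0.175, "ax": 0, "ay": -0.59, "az": 0, "jaw": 0.034},
    {"dx": 0.035, "dy": 0, "dz": 0.22, "ax": 0, "ay": -0.74, "az": 0, "jaw": 0.034},
    {"dx": 0.03, "dy": 0, "dz": 0.265, "ax": 0, "ay": -0.89, "az": 0, "jaw": 0.034},
    {"dx": 0.02, "dy": 0, "dz": 0.31, "ax": 0, "ay": -1.04, "az": 0, "jaw": 0.034},
    {"dx": 0.01, "dy": 0, "dz": 0.35, "ax": 0, "ay": -1.18, "az": 0, "jaw": 0.034},
  ],
)

```text
time_s: 2.0
eef_pos: [0.3668, 0.1247, 0.1956]
tcp_rot: [-1.425, -0.784, 0.782]
wrist_force: [0.9, -0.7, 0.1]
opening: 0.0341
```

```bash
python3 go.py .3685 .2705 .17 86; sed -i 's/h\[:,:,0\]<10)&(h\[:,:,1\]>120)/h[:,:,0]<14)\&(h[:,:,2]<116)/' p2.py; sed 's/^c,n,e=/n=0;c,n,e=/' p2.py >/dev/null
```

```text
t 2.0 p [0.3668 0.1247 0.1956] yaw 57.57 tilt 0.04 q [ 19.  -8. -17.  81.   0.  51.] F [ 0.9 -0.7  0.1] open 0.0341
target [0.3685, 0.2705, 0.17, 86.0] d [0.1239 0.0257 0.0768] ay -0.4962 rows 3.3
```

move_arm(
  deltas=[
    {"dx": 0.037, "dy": 0.008, "dz": 0.023, "ax": 0, "ay": -0.14, "az": 0, "jaw": 0.034},
    {"dx": 0.074, "dy": 0.016, "dz": 0.046, "ax": 0, "ay": -0.28, "az": 0, "jaw": 0.034},
    {"dx": 0.105, "dy": 0.025, "dz": 0.065, "ax": 0, "ay": -0.42, "az": 0, "jaw": 0.034},
    {"dx": 0.124, "dy": 0.035, "dz": 0.077, "ax": 0, "ay": -0.496, "az": 0, "jaw": 0.034},
    {"dx": 0.124, "dy": 0.045, "dz": 0.077, "ax": 0, "ay": -0.496, "az": 0, "jaw": 0.034},
    {"dx": 0.124, "dy": 0.045, "dz": 0.077, "ax": 0, "ay": -0.496, "az": 0, "jaw": 0.034},
  ],
)

```text
time_s: 2.6
eef_pos: [0.3687, 0.268, 0.149]
tcp_rot: [-1.245, -1.15, 1.155]
wrist_force: [0.2, -0.8, 0.4]
opening: 0.0336
```

```bash
python3 go.py .3685 .2705 .088 86; python3 - <<'E'
from rig import r
import cv2
for n,c in(("scene",(384,185)),):
    b=r.grab_frame(n)["pixels"][:,:,::-1]; x,y=c;s=60
    cv2.imwrite("pics/h1.png",cv2.resize(b[y-s:y+s,x-s:x+s],(600,600),interpolation=cv2.INTER_CUBIC))
E
```

```text
t 2.6 p [0.3687 0.268  0.149 ] yaw 85.6 tilt 0.17 q [ 36.   0. -16.  74.  -0.  40.] F [ 0.2 -0.8  0.4] open 0.0336
target [0.3685, 0.2705, 0.088, 86.0] d [0.0026 0.061  0.0002] ay -0.0071 rows 1.2
```

View pics/h1.png

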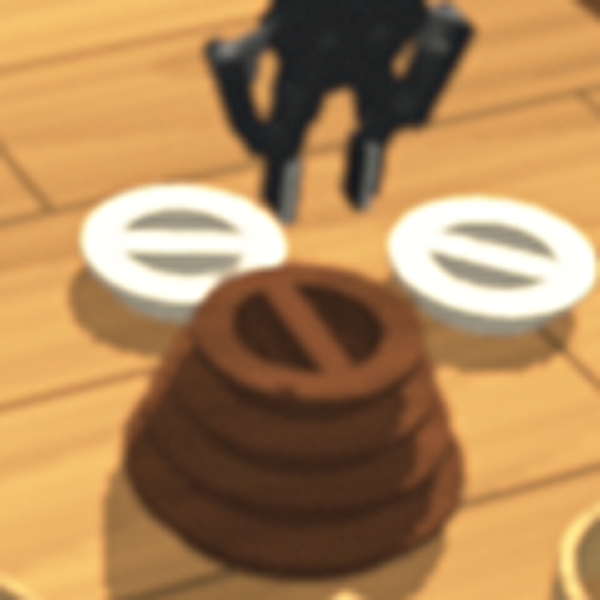

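```bash
python3 - <<'E'
from rig import r
from h import *
f=r.grab_frame("scene"); p=r.read_state()["eef_pos"]
print(p)
for X in(p,p+[0,0,.019],(.3685,.2705,.112)): print(X,(proj(f,X)[0]-[324,125])*5)
b=f["pixels"][:,:,::-1]; x,y=384,185;s=60
cv2.imwrite("pics/h2.png",cv2.resize(b[y-s:y+s,x-s:x+s],(600,600),interpolation=cv2.INTER_CUBIC))
E
```

```text
[0.36942962 0.26757097 0.15058322]
[0.36942962 0.26757097 0.15058322] [308.53916273 265.62908984]
[0.36942962 0.26757097 0.16958322] [312.86892384 234.44239714]
(0.3685, 0.2705, 0.112) [304.03890861 324.77777373]
```

View pics/h2.png

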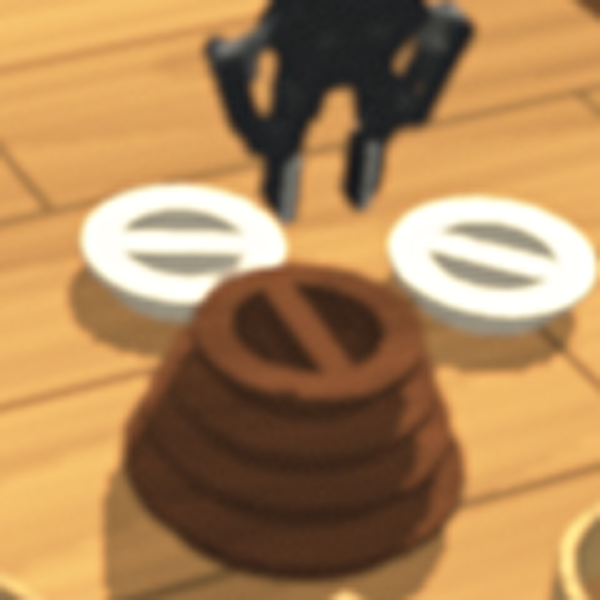

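```bash
python3 - <<'E'
from rig import r
from h import *
f=r.grab_frame("top"); p=r.read_state()["eef_pos"]
print(p,proj(f,p),(proj(f,p)[0]-[147,213])*5)
b=f["pixels"][:,:,::-1]; x,y=207,273;s=60
cv2.imwrite("pics/h3.png",cv2.resize(b[y-s:y+s,x-s:x+s],(600,600),interpolation=cv2.INTER_CUBIC))
cv2.imwrite("pics/h4.png",b)
cv2.imwrite("pics/h5.png",r.grab_frame("scene")["pixels"][:,:,::-1])
E
```

```text
[0.36973296 0.26761707 0.15100318] [[200.47825305 269.74962571]] [267.39126524 283.74812857]
```

View pics/h3.png

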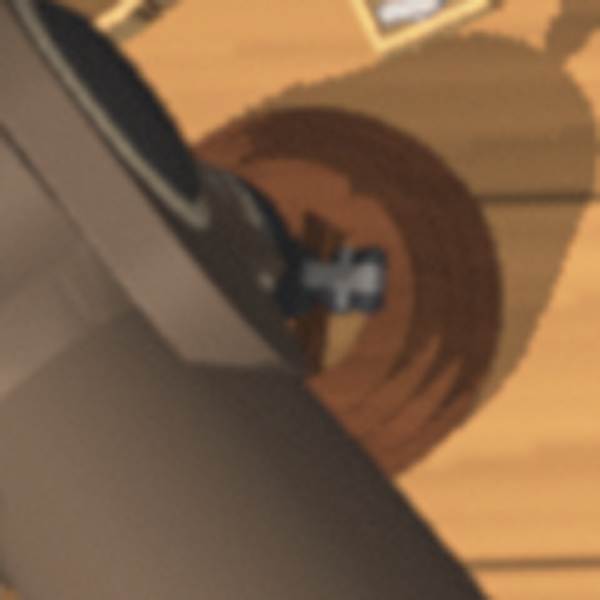

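View pics/h5.png

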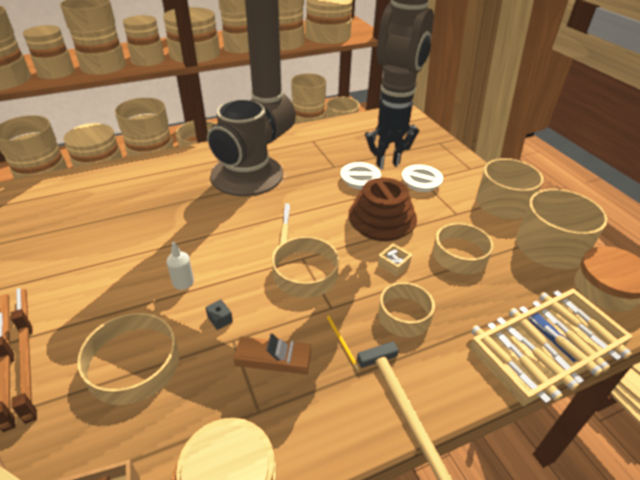

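```bash
python3 - <<'E'
from rig import r
from h import *
f=r.grab_frame("scene");t=r.grab_frame("top"); print(r.read_state()["eef_pos"])
for z in(.15,.17,.18,.19,.2,.21): print(z,ray(f,(389,167),z)[0],[ (proj(f,X)[0].round(1), proj(t,X)[0].round(1)) for X in ((.369,.268,z),)])
E
```

```text
[0.37007513 0.26792571 0.15127276]
0.15 [0.32685485 0.30185072 0.15      ] [(array([385.7, 178.2]), array([200.4, 270.1]))]
0.17 [0.35271292 0.28419366 0.17      ] [(array([386.7, 171.6]), array([198.8, 269.7]))]
0.18 [0.36564196 0.27536514 0.18      ] [(array([387.1, 168.3]), array([197.9, 269.5]))]
0.19 [0.37857099 0.26653661 0.19      ] [(array([387.6, 164.9]), array([197.1, 269.3]))]
0.2 [0.39150003 0.25770808 0.2       ] [(array([388.1, 161.5]), array([196.2, 269.1]))]
0.21 [0.40442907 0.24887956 0.21      ] [(array([388.5, 158. ]), array([195.3, 268.9]))]
```

```bash
python3 go.py .3685 .2705 .095 86
```

```text
t 2.9 p [0.3701 0.2679 0.1513] yaw 85.5 tilt 0.08 q [ 36.  -0. -16.  74.  -0.  40.] F [ 0.  -0.2 -1.1] open 0.034
target [0.3685, 0.2705, 0.095, 86.0] d [0.0024 0.0563 0.0018] ay -0.0088 rows 1.1
```

move_arm(
  deltas=[
    {"dx": 0.0025, "dy": 0.012, "dz": 0.002, "ax": 0, "ay": -0.009, "az": 0, "jaw": 0.034},
    {"dx": 0.0025, "dy": 0.024, "dz": 0.002, "ax": 0, "ay": -0.009, "az": 0, "jaw": 0.034},
    {"dx": 0.0025, "dy": 0.036, "dz": 0.002, "ax": 0, "ay": -0.009, "az": 0, "jaw": 0.034},
    {"dx": 0.0025, "dy": 0.048, "dz": 0.002, "ax": 0, "ay": -0.009, "az": 0, "jaw": 0.034},
    {"dx": 0.0025, "dy": 0.055, "dz": 0.002, "ax": 0, "ay": -0.009, "az": 0, "jaw": 0.034},
    {"dx": 0.0025, "dy": 0.055, "dz": 0.002, "ax": 0, "ay": -0.009, "az": 0, "jaw": 0.034},
  ],
)

```text
time_s: 3.5
eef_pos: [0.367, 0.2706, 0.094]
tcp_rot: [-1.24, -1.157, 1.161]
wrist_force: [-0.2, -0.2, -1.2]
opening: 0.0343
```

```bash
python3 go.py .3685 .2705 .088 86; python3 - <<'E'
from rig import r
import cv2
b=r.grab_frame("scene")["pixels"][:,:,::-1]; x,y=384,185;s=60
cv2.imwrite("pics/h6.png",cv2.resize(b[y-s:y+s,x-s:x+s],(600,600),interpolation=cv2.INTER_CUBIC))
E
```

```text
t 3.5 p [0.367  0.2706 0.094 ] yaw 86.12 tilt 0.14 q [ 36.   1. -22.  67.   0.  40.] F [-0.2 -0.2 -1.2] open 0.0343
target [0.3685, 0.2705, 0.088, 86.0] d [-0.      0.006  -0.0015] ay 0.0021 rows 0.1
```

View pics/h6.png

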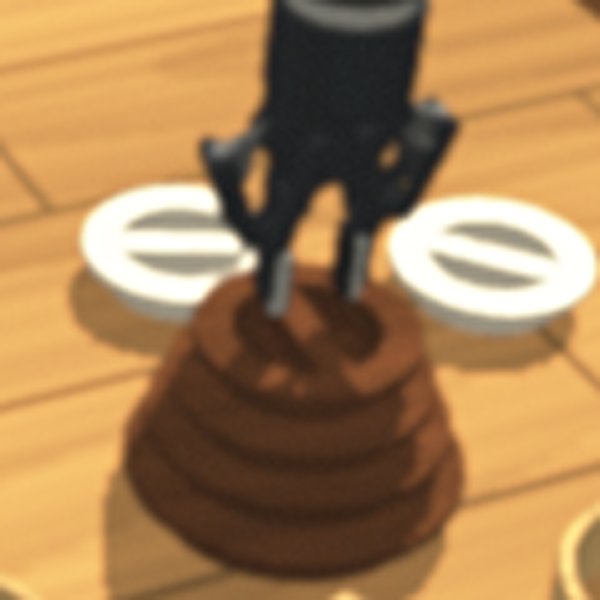

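move_arm(
  deltas=[
    {"dx": 0, "dy": 0.006, "dz": -0.001, "ax": 0, "ay": 0, "az": 0, "jaw": 0.034},
    {"dx": 0, "dy": 0.006, "dz": -0.001, "ax": 0, "ay": 0, "az": 0, "jaw": 0.01},
    {"dx": 0, "dy": 0.006, "dz": -0.001, "ax": 0, "ay": 0, "az": 0, "jaw": 0.01},
    {"dx": 0, "dy": 0.006, "dz": -0.001, "ax": 0, "ay": 0, "az": 0, "jaw": 0.01},
    {"dx": 0, "dy": 0.006, "dz": -0.001, "ax": 0, "ay": 0, "az": 0, "jaw": 0.01},
  ],
  newtons=25,
)

```text
time_s: 4.05
eef_pos: [0.369, 0.2712, 0.0898]
tcp_rot: [-1.241, -1.16, 1.159]
wrist_force: [0.6, -0.7, 0.9]
opening: 0.0101
```

```bash
python3 go.py .3685 .2705 .088 86; python3 - <<'E'
from rig import r
import cv2
b=r.grab_frame("scene")["pixels"][:,:,::-1]; x,y=384,185;s=60
cv2.imwrite("pics/h7.png",cv2.resize(b[y-s:y+s,x-s:x+s],(600,600),interpolation=cv2.INTER_CUBIC))
E
```

```text
t 4.05 p [0.369  0.2712 0.0898] yaw 86.12 tilt 0.03 q [ 36.   1. -22.  67.  -0.  40.] F [ 0.6 -0.7  0.9] open 0.0101
target [0.3685, 0.2705, 0.088, 86.0] d [-0.0007  0.0018  0.0004] ay 0.002 rows 0.0
```

View pics/h7.png

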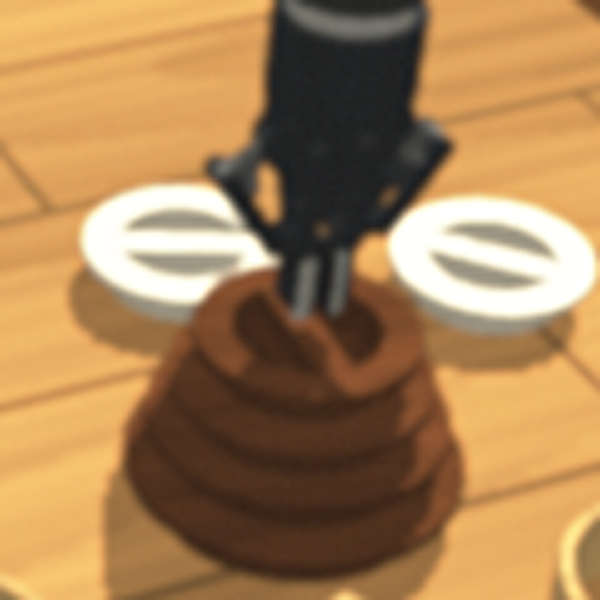

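```bash
python3 - <<'E'
from rig import r
from h import *
f=r.grab_frame("scene");t=r.grab_frame("top"); p=r.read_state()["eef_pos"]
for z in(.09,.105,.11,.115,.12,.125,.13): print(z,ray(f,(387.6,187.6),z)[0].round(4),proj(f,(p[0],p[1],z)).round(1))
b=t["pixels"][:,:,::-1]; x,y=207,273;s=60
print((proj(t,p+[0,0,.03])[0]-[147,213])*5)
cv2.imwrite("pics/h8.png",cv2.resize(b[y-s:y+s,x-s:x+s],(600,600),interpolation=cv2.INTER_CUBIC))
E
```

```text
0.09 [0.3362 0.3004 0.09  ] [[384.2 196.7]]
0.105 [0.3538 0.2882 0.105 ] [[384.8 192.1]]
0.11 [0.3597 0.2842 0.11  ] [[385.  190.6]]
0.115 [0.3656 0.2801 0.115 ] [[385.2 189. ]]
0.12 [0.3715 0.2761 0.12  ] [[385.5 187.5]]
0.125 [0.3773 0.272  0.125 ] [[385.7 185.9]]
0.13 [0.3832 0.268  0.13  ] [[385.9 184.3]]
[271.6865592  288.86848591]
```

View pics/h8.png

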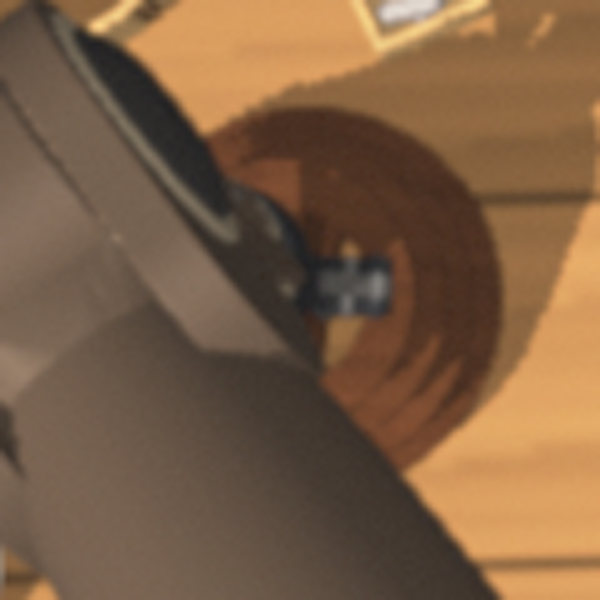

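move_arm(
  deltas=[
    {"dx": -0.002, "dy": -0.01, "dz": 0, "ax": 0, "ay": 0, "az": 0, "jaw": 0.034},
    {"dx": -0.004, "dy": -0.01, "dz": 0, "ax": 0, "ay": 0, "az": 0, "jaw": 0.034},
    {"dx": -0.004, "dy": -0.01, "dz": 0, "ax": 0, "ay": 0, "az": 0, "jaw": 0.034},
    {"dx": -0.004, "dy": -0.01, "dz": 0, "ax": 0, "ay": 0, "az": 0, "jaw": 0.034},
  ],
)

```text
time_s: 4.6
eef_pos: [0.3686, 0.2671, 0.0996]
tcp_rot: [-1.241, -1.159, 1.159]
wrist_force: [0.1, -0.2, -1.1]
opening: 0.0338
```

```bash
python3 - <<'E'
from rig import r
import cv2
print(r.read_state()["eef_pos"])
b=r.grab_frame("scene")["pixels"][:,:,::-1]; x,y=384,185;s=40
cv2.imwrite("pics/h9.png",cv2.resize(b[y-s:y+s,x-s:x+s],(600,600),interpolation=cv2.INTER_CUBIC))
E
```

```text
[0.36858697 0.26707806 0.09960522]
```

View pics/h9.png

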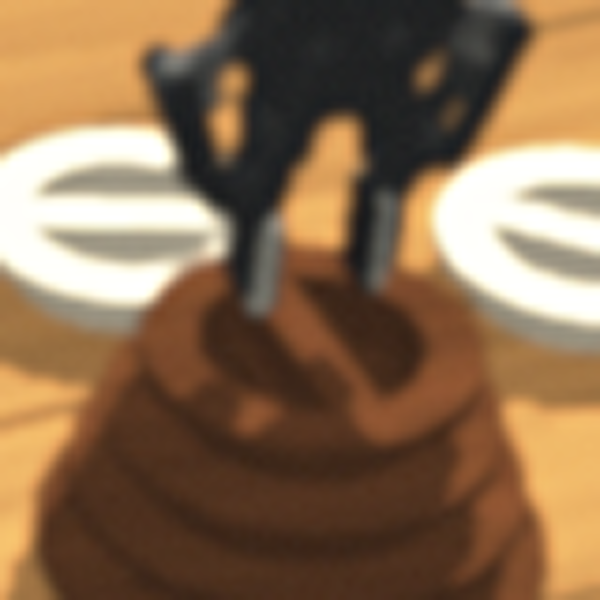

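move_arm(
  deltas=[
    {"dx": 0, "dy": 0.009, "dz": 0, "ax": 0, "ay": 0, "az": 0, "jaw": 0.034},
    {"dx": 0, "dy": 0.018, "dz": 0, "ax": 0, "ay": 0, "az": 0, "jaw": 0.034},
    {"dx": 0, "dy": 0.024, "dz": 0, "ax": 0, "ay": 0, "az": 0, "jaw": 0.034},
    {"dx": 0, "dy": 0.028, "dz": 0, "ax": 0, "ay": 0, "az": 0, "jaw": 0.034},
    {"dx": 0, "dy": 0.028, "dz": 0, "ax": 0, "ay": 0, "az": 0, "jaw": 0.034},
  ],
)

```text
time_s: 5.15
eef_pos: [0.368, 0.2668, 0.0706]
tcp_rot: [-1.24, -1.158, 1.16]
wrist_force: [0.8, 0.6, 0.4]
opening: 0.0338
```

move_arm(
  deltas=[
    {"dx": 0, "dy": 0.005, "dz": 0, "ax": 0, "ay": 0, "az": 0, "jaw": 0.034},
    {"dx": 0, "dy": 0.009, "dz": 0, "ax": 0, "ay": 0, "az": 0, "jaw": 0.034},
    {"dx": 0, "dy": 0.009, "dz": 0, "ax": 0, "ay": 0, "az": 0, "jaw": 0.034},
  ],
)

```text
time_s: 5.45
eef_pos: [0.3683, 0.2669, 0.0619]
tcp_rot: [-1.24, -1.158, 1.16]
wrist_force: [-0.7, -0.0, -1.0]
opening: 0.0338
```

```bash
python3 - <<'E'
from rig import r
import cv2
print(r.read_state()["eef_pos"])
b=r.grab_frame("scene")["pixels"][:,:,::-1]; x,y=384,185;s=40
cv2.imwrite("pics/h10.png",cv2.resize(b[y-s:y+s,x-s:x+s],(600,600),interpolation=cv2.INTER_CUBIC))
E
```

```text
[0.36825705 0.26692    0.06192631]
```

View pics/h10.png

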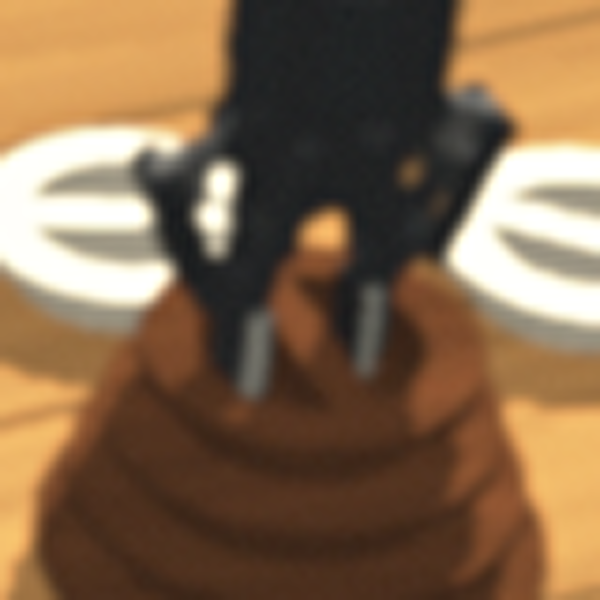

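move_arm(
  deltas=[
    {"dx": 0, "dy": 0, "dz": 0, "ax": 0, "ay": 0, "az": 0, "jaw": 0.008},
    {"dx": 0, "dy": 0, "dz": 0, "ax": 0, "ay": 0, "az": 0, "jaw": 0.008},
    {"dx": 0, "dy": 0, "dz": 0, "ax": 0, "ay": 0, "az": 0, "jaw": 0.008},
    {"dx": 0, "dy": 0, "dz": 0, "ax": 0, "ay": 0, "az": 0, "jaw": 0.008},
  ],
  newtons=60,
)

```text
time_s: 5.9
eef_pos: [0.3689, 0.2675, 0.0631]
tcp_rot: [-1.24, -1.16, 1.158]
wrist_force: [-1.2, 0.7, 5.3]
opening: 0.0165
```

move_arm(
  deltas=[
    {"dx": 0, "dy": -0.01, "dz": 0, "ax": 0, "ay": 0, "az": 0, "jaw": 0.008},
    {"dx": 0, "dy": -0.03, "dz": 0, "ax": 0, "ay": 0, "az": 0, "jaw": 0.008},
    {"dx": 0, "dy": -0.05, "dz": 0, "ax": 0, "ay": 0, "az": 0, "jaw": 0.008},
    {"dx": 0, "dy": -0.07, "dz": 0, "ax": 0, "ay": 0, "az": 0, "jaw": 0.008},
    {"dx": 0, "dy": -0.08, "dz": 0, "ax": 0, "ay": 0, "az": 0, "jaw": 0.008},
    {"dx": 0, "dy": -0.08, "dz": 0, "ax": 0, "ay": 0, "az": 0, "jaw": 0.008},
  ],
)

```text
time_s: 6.5
eef_pos: [0.3691, 0.2675, 0.1437]
tcp_rot: [-1.241, -1.161, 1.157]
wrist_force: [-0.3, 1.0, -1.3]
opening: 0.0162
```

```bash
python3 go.py .675 .159 .15 86; python3 - <<'E'
from rig import r
import cv2
b=r.grab_frame("scene")["pixels"][:,:,::-1]; x,y=384,185;s=75
cv2.imwrite("pics/h11.png",cv2.resize(b[y-s:y+s,x-s:x+s],(600,600),interpolation=cv2.INTER_CUBIC))
E
```

```text
t 6.5 p [0.3691 0.2675 0.1437] yaw 86.11 tilt 0.11 q [ 36.  -0. -17.  73.  -0.  40.] F [-0.3  1.  -1.3] open 0.0162
target [0.675, 0.159, 0.15, 86.0] d [-0.0875 -0.0059 -0.3125] ay 0.0019 rows 6.5
```

View pics/h11.png

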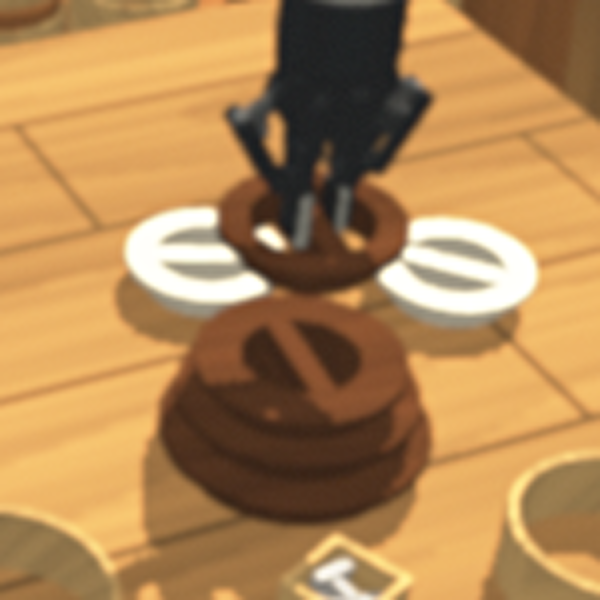

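move_arm(
  deltas=[
    {"dx": -0.008, "dy": 0, "dz": -0.03, "ax": 0, "ay": 0, "az": 0, "jaw": 0.008},
    {"dx": -0.02, "dy": 0, "dz": -0.07, "ax": 0, "ay": 0, "az": 0, "jaw": 0.008},
    {"dx": -0.033, "dy": 0, "dz": -0.117, "ax": 0, "ay": 0, "az": 0, "jaw": 0.008},
    {"dx": -0.046, "dy": 0, "dz": -0.164, "ax": 0, "ay": 0, "az": 0, "jaw": 0.008},
    {"dx": -0.059, "dy": 0, "dz": -0.211, "ax": 0, "ay": 0, "az": 0, "jaw": 0.008},
    {"dx": -0.072, "dy": 0.01, "dz": -0.255, "ax": 0, "ay": 0, "az": 0, "jaw": 0.008},
    {"dx": -0.082, "dy": 0.025, "dz": -0.293, "ax": 0, "ay": 0, "az": 0, "jaw": 0.008},
    {"dx": -0.088, "dy": 0.04, "dz": -0.312, "ax": 0, "ay": 0, "az": 0, "jaw": 0.008},
  ],
)

```text
time_s: 7.35
eef_pos: [0.676, 0.1564, 0.0993]
tcp_rot: [-1.241, -1.156, 1.159]
wrist_force: [-0.4, 0.7, -1.7]
opening: 0.0165
```

move_arm(
  deltas=[
    {"dx": 0, "dy": 0.01, "dz": 0, "ax": 0, "ay": 0, "az": 0, "jaw": 0.008},
    {"dx": 0, "dy": 0.015, "dz": 0, "ax": 0, "ay": 0, "az": 0, "jaw": 0.008},
    {"dx": 0, "dy": 0.015, "dz": 0, "ax": 0, "ay": 0, "az": 0, "jaw": 0.008},
  ],
)

```text
time_s: 7.65
eef_pos: [0.6722, 0.1584, 0.086]
tcp_rot: [-1.239, -1.157, 1.161]
wrist_force: [0.2, -0.0, -1.0]
opening: 0.0162
```

```bash
python3 go.py .675 .159 .064 86; cat > look.py <<'E'
import sys
from rig import r
import cv2
a=sys.argv
b=r.grab_frame(a[1])["pixels"][:,:,::-1]; x,y,s=map(int,a[3:6]); y0=max(0,y-s); x0=max(0,x-s)
k=600/(2*s); print("origin",x0,y0,"scale",k)
c=b[y0:y0+2*s,x0:x0+2*s]
cv2.imwrite("pics/"+a[2],cv2.resize(c,None,fx=k,fy=k,interpolation=cv2.INTER_CUBIC))
E
python3 look.py scene j1.png 406 290 60; python3 look.py top j2.png 254 143 60
```

```text
t 7.65 p [0.6722 0.1584 0.086 ] yaw 86.15 tilt 0.18 q [13. 26. 10. 73.  0. 17.] F [ 0.2 -0.  -1. ] open 0.0162
target [0.675, 0.159, 0.064, 86.0] d [ 0.0008  0.022  -0.0029] ay 0.0026 rows 0.4
origin 346 230 scale 5.0
origin 194 83 scale 5.0
```

View pics/j1.png

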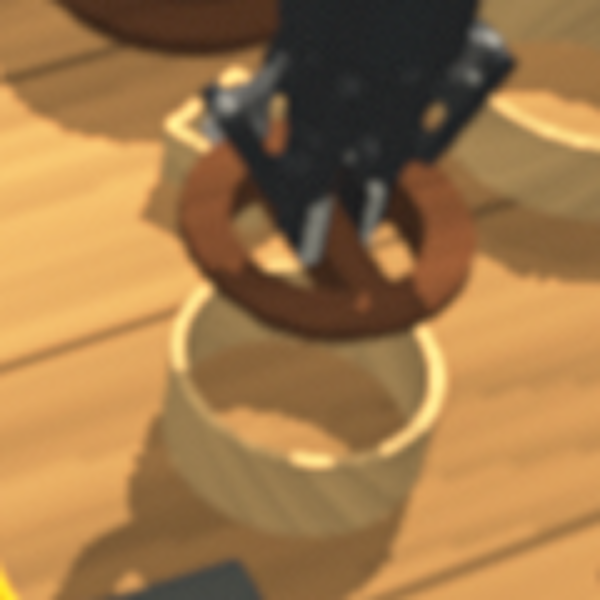

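View pics/j2.png

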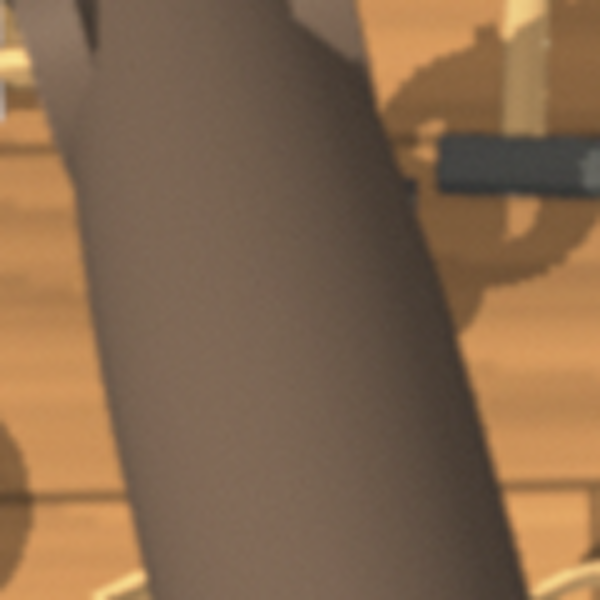

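```bash
cat > ext.py <<'E'
import sys
from rig import r
from h import *
a=list(map(float,sys.argv[1:])) # x y z R  ox oy k
f=r.grab_frame("scene"); th=np.linspace(0,2*np.pi,721)
P=proj(f,np.c_[a[0]+a[3]*np.cos(th),a[1]+a[3]*np.sin(th),np.full(721,a[2])]); P=(P-a[4:6]+.5)*a[6]
for i in(P[:,0].argmin(),P[:,0].argmax(),P[:,1].argmin(),P[:,1].argmax()): print(P[i].round(0))
E
python3 ext.py .6725 .159 .135 .061 346 230 5;echo; python3 ext.py .6747 .1595 .05 .058 346 230 5;echo; python3 ext.py .6747 .1595 .05 .054 346 230 5
```

```text
[184. 206.]
[482. 241.]
[308. 117.]
[358. 331.]

[173. 346.]
[441. 378.]
[286. 260.]
[328. 463.]

[182. 346.]
[431. 376.]
[287. 266.]
[326. 456.]
```

```bash
cat > seg.py <<'E'
import sys
from rig import r
from h import *
n,x,y,s=sys.argv[1],*map(int,sys.argv[2:5])
f=r.grab_frame(n); im=f["pixels"]; h=cv2.cvtColor(im,cv2.COLOR_RGB2HSV)
m=((h[:,:,0]<14)&(h[:,:,1]>100)&(h[:,:,2]<175)).astype(np.uint8)*255
b=np.zeros_like(m); b[max(0,y-s):y+s,max(0,x-s):x+s]=1; m*=b
c=im[max(0,y-s):y+s,max(0,x-s):x+s,::-1].copy(); mm=m[max(0,y-s):y+s,max(0,x-s):x+s]
k=400//(2*s)+1
cv2.imwrite("pics/seg.png",cv2.resize(cv2.hconcat([c,cv2.cvtColor(mm,cv2.COLOR_GRAY2BGR)]),(800,400),interpolation=cv2.INTER_NEAREST))
E
python3 seg.py scene 406 280 50
```

```text
(no output)
```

View pics/seg.png

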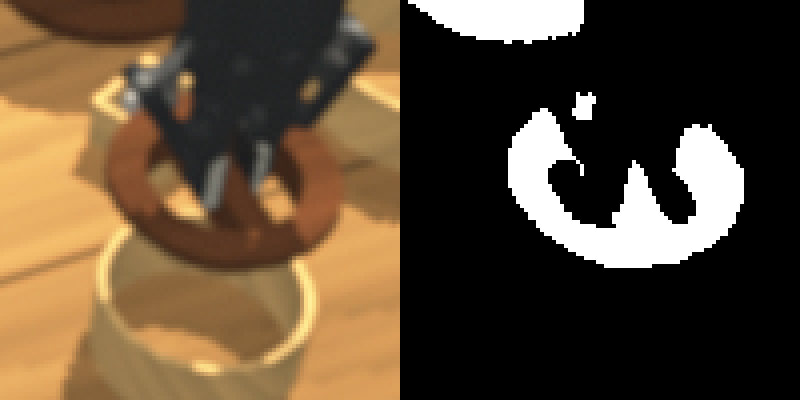

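```bash
cat > fit.py <<'E'
import sys
from rig import r
from h import *
n,x,y,s=sys.argv[1],*map(int,sys.argv[2:5]); R=float(sys.argv[5]); zs=list(map(float,sys.argv[6].split(',')))
f=r.grab_frame(n); im=f["pixels"]; h=cv2.cvtColor(im,cv2.COLOR_RGB2HSV)
m=((h[:,:,0]<14)&(h[:,:,1]>100)&(h[:,:,2]<175)).astype(np.uint8)*255
b=np.zeros_like(m); b[max(0,y-s):y+s,max(0,x-s):x+s]=1; m*=b
cs=cv2.findContours(m,cv2.RETR_EXTERNAL,cv2.CHAIN_APPROX_NONE)[0]
# the blob nearest the given centre
d=lambda c: -cv2.pointPolygonTest(cv2.convexHull(c),(float(x),float(y)),True) if len(c)>30 else 1e9
c=cv2.convexHull(min(cs,key=d))[:,0] if 0 else min(cs,key=d)[:,0]
for z in zs:
    P=ray(f,c,z)[:,:2]; best=None
    cen,k,e=circ(P,R,P.mean(0),(.03,.015,.008,.005,.003))
    q=P[abs(np.hypot(*(P-cen).T)-R)<.003]
    print(z,cen.round(4),k,"/",len(c),round(e*1000,2))
E
python3 fit.py scene 400 285 45 .061 .11,.12,.127,.131,.135,.14
```

```text
0.11 [0.655  0.1733] 98 / 217 1.25
0.12 [0.6622 0.1676] 104 / 217 1.24
0.127 [0.6673 0.1632] 105 / 217 1.34
0.131 [0.6702 0.1607] 104 / 217 1.44
0.135 [0.6729 0.1582] 104 / 217 1.58
0.14 [0.676  0.1548] 99 / 217 1.72
```

```bash
python3 go.py .676 .158 .036 86
```

```text
t 8.0 p [0.6739 0.1586 0.0886] yaw 86.15 tilt 0.09 q [13. 26. 10. 73.  0. 17.] F [-0.5 -0.2 -0.5] open 0.0165
target [0.676, 0.158, 0.036, 86.0] d [-0.0005  0.0526 -0.002 ] ay 0.0025 rows 1.1
```

move_arm(
  deltas=[
    {"dx": 0, "dy": 0.012, "dz": -0.002, "ax": 0, "ay": 0, "az": 0, "jaw": 0.008},
    {"dx": 0, "dy": 0.026, "dz": -0.002, "ax": 0, "ay": 0, "az": 0, "jaw": 0.008},
    {"dx": 0, "dy": 0.04, "dz": -0.002, "ax": 0, "ay": 0, "az": 0, "jaw": 0.008},
    {"dx": 0, "dy": 0.05, "dz": -0.002, "ax": 0, "ay": 0, "az": 0, "jaw": 0.008},
    {"dx": 0, "dy": 0.05, "dz": -0.002, "ax": 0, "ay": 0, "az": 0, "jaw": 0.008},
  ],
)

```text
time_s: 8.5
eef_pos: [0.6742, 0.1576, 0.0344]
tcp_rot: [-1.238, -1.155, 1.162]
wrist_force: [-0.3, 0.4, -0.7]
opening: 0.0162
```

```bash
python3 go.py .676 .158 .011 86; python3 look.py scene j3.png 406 300 45
```

```text
t 8.5 p [0.6742 0.1576 0.0344] yaw 86.11 tilt 0.26 q [13. 28.  5. 68.  0. 17.] F [-0.3  0.4 -0.7] open 0.0162
target [0.676, 0.158, 0.011, 86.0] d [ 0.0005  0.0234 -0.0019] ay 0.002 rows 0.5
origin 361 255 scale 6.666666666666667
```

View pics/j3.png

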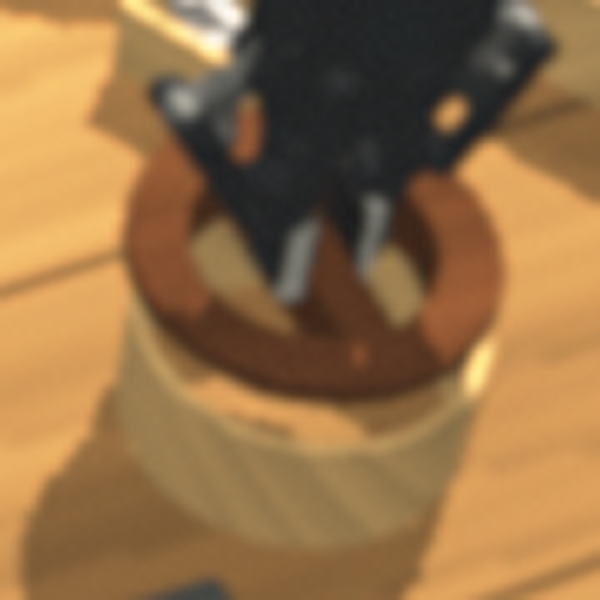

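move_arm(
  deltas=[
    {"dx": 0, "dy": 0.006, "dz": -0.002, "ax": 0, "ay": 0, "az": 0, "jaw": 0.008},
    {"dx": 0, "dy": 0.012, "dz": -0.002, "ax": 0, "ay": 0, "az": 0, "jaw": 0.008},
    {"dx": 0, "dy": 0.018, "dz": -0.002, "ax": 0, "ay": 0, "az": 0, "jaw": 0.008},
    {"dx": 0, "dy": 0.018, "dz": -0.002, "ax": 0, "ay": 0, "az": 0, "jaw": 0.008},
  ],
)

```text
time_s: 8.95
eef_pos: [0.6772, 0.1578, 0.0183]
tcp_rot: [-1.24, -1.158, 1.16]
wrist_force: [0.5, -0.7, -1.8]
opening: 0.0165
```

```bash
python3 go.py .676 .158 .009 86; python3 look.py scene j4.png 406 300 45
```

```text
t 8.95 p [0.6772 0.1578 0.0183] yaw 86.11 tilt 0.1 q [13. 28.  4. 66.  0. 17.] F [ 0.5 -0.7 -1.8] open 0.0165
target [0.676, 0.158, 0.009, 86.0] d [0.0002 0.0093 0.0012] ay 0.002 rows 0.2
origin 361 255 scale 6.666666666666667
```

View pics/j4.png

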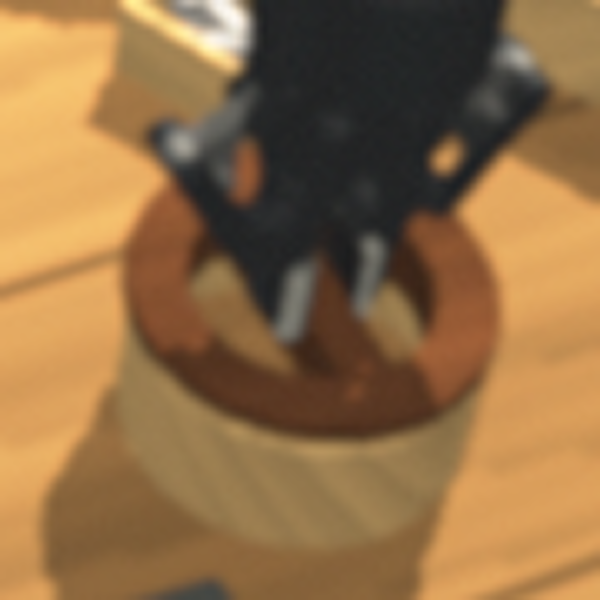

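move_arm(
  deltas=[
    {"dx": 0, "dy": 0.004, "dz": 0, "ax": 0, "ay": 0, "az": 0, "jaw": 0.008},
    {"dx": 0, "dy": 0.007, "dz": 0, "ax": 0, "ay": 0, "az": 0, "jaw": 0.008},
    {"dx": 0, "dy": 0.007, "dz": 0, "ax": 0, "ay": 0, "az": 0, "jaw": 0.008},
  ],
)

```text
time_s: 9.3
eef_pos: [0.6775, 0.1578, 0.012]
tcp_rot: [-1.24, -1.159, 1.16]
wrist_force: [-0.0, -0.1, -0.8]
opening: 0.0166
```

```bash
python3 go.py .676 .158 .009 86; python3 look.py scene j5.png 406 300 45
```

```text
t 9.3 p [0.6775 0.1578 0.012 ] yaw 86.12 tilt 0.04 q [13. 29.  3. 65.  0. 17.] F [-0.  -0.1 -0.8] open 0.0166
target [0.676, 0.158, 0.009, 86.0] d [0.0001 0.003  0.0015] ay 0.002 rows 0.1
origin 361 255 scale 6.666666666666667
```

View pics/j5.png

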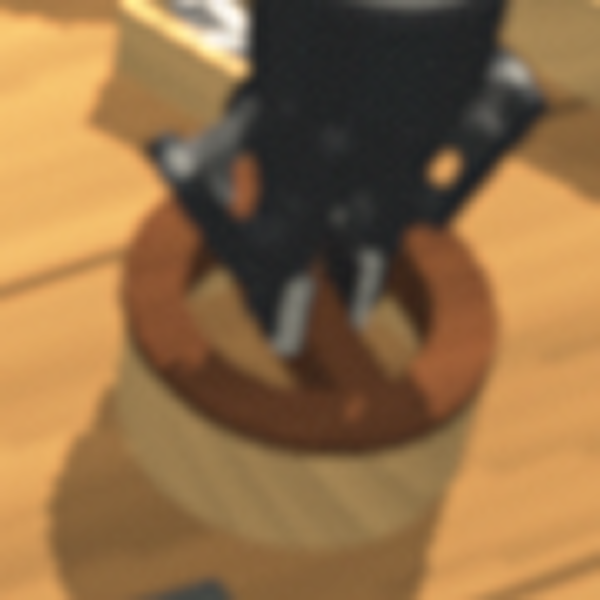

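move_arm(
  deltas=[
    {"dx": 0, "dy": 0.002, "dz": 0, "ax": 0, "ay": 0, "az": 0, "jaw": 0.008},
    {"dx": 0, "dy": 0.002, "dz": 0, "ax": 0, "ay": 0, "az": 0, "jaw": 0.034},
    {"dx": 0, "dy": 0.002, "dz": 0, "ax": 0, "ay": 0, "az": 0, "jaw": 0.034},
    {"dx": 0, "dy": 0.002, "dz": 0, "ax": 0, "ay": 0, "az": 0, "jaw": 0.034},
    {"dx": 0, "dy": -0.01, "dz": 0, "ax": 0, "ay": 0, "az": 0, "jaw": 0.034},
    {"dx": 0, "dy": -0.04, "dz": 0, "ax": 0, "ay": 0, "az": 0, "jaw": 0.034},
    {"dx": 0, "dy": -0.085, "dz": 0, "ax": 0, "ay": 0, "az": 0, "jaw": 0.034},
    {"dx": 0, "dy": -0.12, "dz": 0, "ax": 0, "ay": 0, "az": 0, "jaw": 0.034},
  ],
)

```text
time_s: 10.15
eef_pos: [0.6781, 0.158, 0.136]
tcp_rot: [-1.242, -1.161, 1.158]
wrist_force: [0.5, -0.5, 0.2]
opening: 0.0342
```

```bash
python3 go.py .369 .267 .1 86; python3 look.py scene j6.png 406 300 45
```

```text
t 10.15 p [0.6781 0.158  0.136 ] yaw 86.12 tilt 0.12 q [13. 26. 16. 79.  0. 17.] F [ 0.5 -0.5  0.2] open 0.0342
target [0.369, 0.267, 0.1, 86.0] d [0.0878 0.0354 0.3158] ay 0.002 rows 6.6
origin 361 255 scale 6.666666666666667
```

View pics/j6.png

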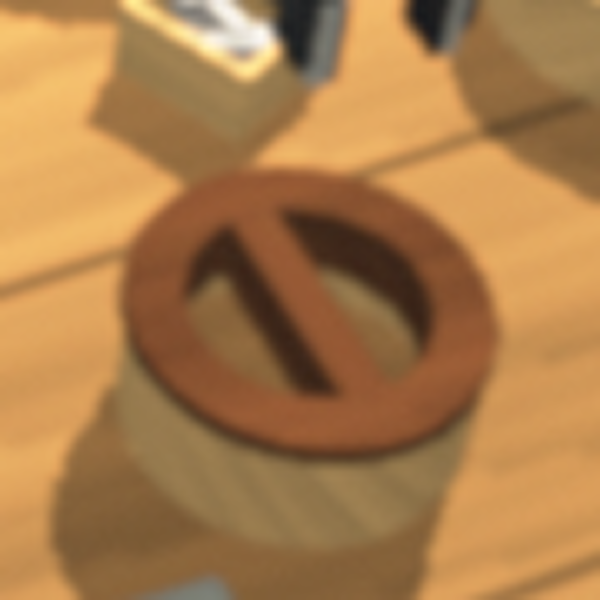

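```bash
python3 look.py top k1.png 207 273 50;python3 look.py scene k2.png 384 205 45
```

```text
origin 157 223 scale 6.0
origin 339 160 scale 6.666666666666667
```

View pics/k1.png

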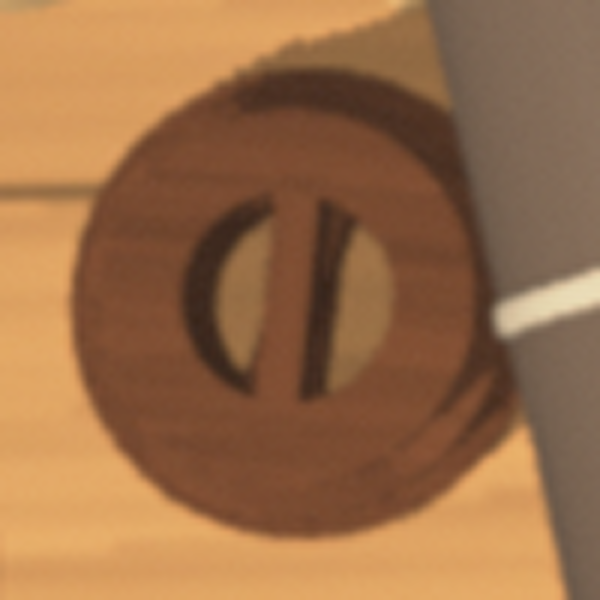

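View pics/k2.png

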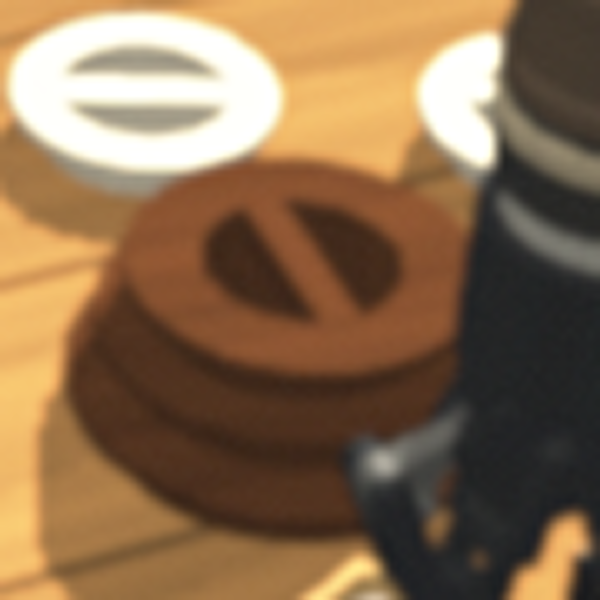

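```bash
cat > hole.py <<'E'
import sys
from rig import r
from h import *
v=list(map(float,sys.argv[1:])) # z, top hole u v, scene hole u v, bar top u1 v1 u2 v2
f=r.grab_frame("top"); g=r.grab_frame("scene")
if v[1]: print("top",ray(f,v[1:3],v[0])[0].round(4))
if v[3]: print("scene",ray(g,v[3:5],v[0])[0].round(4))
P=ray(f,np.array(v[5:9]).reshape(2,2),v[0]); d=P[0]-P[1]; print("bar",P.mean(0).round(4),np.degrees(np.arctan2(d[1],d[0])).round(1))
E
python3 hole.py .084 204.8 272.1 384 198.7 205.8 254.3 202.7 289.3
```

```text
top [0.3672 0.2695 0.084 ]
scene [0.3695 0.2711 0.084 ]
bar [0.3681 0.2707 0.084 ] -5.7
```

move_arm(
  deltas=[
    {"dx": 0.01, "dy": 0, "dz": 0.037, "ax": 0, "ay": 0, "az": 0, "jaw": 0.034},
    {"dx": 0.023, "dy": 0, "dz": 0.083, "ax": 0, "ay": 0, "az": 0, "jaw": 0.034},
    {"dx": 0.036, "dy": 0, "dz": 0.13, "ax": 0, "ay": 0, "az": 0, "jaw": 0.034},
    {"dx": 0.049, "dy": 0, "dz": 0.177, "ax": 0, "ay": 0, "az": 0, "jaw": 0.034},
    {"dx": 0.062, "dy": 0, "dz": 0.224, "ax": 0, "ay": 0.02, "az": 0, "jaw": 0.034},
    {"dx": 0.075, "dy": 0.01, "dz": 0.27, "ax": 0, "ay": 0.02, "az": 0, "jaw": 0.034},
    {"dx": 0.088, "dy": 0.03, "dz": 0.316, "ax": 0, "ay": 0.02, "az": 0, "jaw": 0.034},
    {"dx": 0.088, "dy": 0.05, "dz": 0.316, "ax": 0, "ay": 0.02, "az": 0, "jaw": 0.034},
  ],
)

```text
time_s: 11.2
eef_pos: [0.3636, 0.2673, 0.0812]
tcp_rot: [-1.246, -1.145, 1.149]
wrist_force: [0.1, -0.3, 0.2]
opening: 0.0343
```

```bash
python3 go.py .3685 .267 .035 85
```

```text
t 11.2 p [0.3636 0.2673 0.0812] yaw 85.22 tilt 0.15 q [ 36.   1. -24.  66.   0.  41.] F [ 0.1 -0.3  0.2] open 0.0343
target [0.3685, 0.267, 0.035, 85.0] d [ 0.0001  0.0462 -0.0051] ay 0.0039 rows 0.9
```

move_arm(
  deltas=[
    {"dx": 0, "dy": 0.01, "dz": -0.001, "ax": 0, "ay": 0, "az": 0, "jaw": 0.034},
    {"dx": 0, "dy": 0.02, "dz": -0.001, "ax": 0, "ay": 0, "az": 0, "jaw": 0.034},
    {"dx": 0, "dy": 0.03, "dz": -0.001, "ax": 0, "ay": 0, "az": 0, "jaw": 0.034},
    {"dx": 0, "dy": 0.04, "dz": -0.001, "ax": 0, "ay": 0, "az": 0, "jaw": 0.034},
    {"dx": 0, "dy": 0.046, "dz": -0.001, "ax": 0, "ay": 0, "az": 0, "jaw": 0.034},
    {"dx": 0, "dy": 0.046, "dz": -0.001, "ax": 0, "ay": 0, "az": 0, "jaw": 0.034},
  ],
)

```text
time_s: 11.8
eef_pos: [0.3694, 0.2665, 0.0355]
tcp_rot: [-1.25, -1.142, 1.145]
wrist_force: [-0.1, -0.1, -0.0]
opening: 0.0339
```

```bash
python3 go.py .3685 .267 .035 85;python3 look.py scene k3.png 384 200 45
```

```text
t 11.8 p [0.3694 0.2665 0.0355] yaw 84.93 tilt 0.1 q [ 36.   3. -27.  60.   0.  41.] F [-0.1 -0.1 -0. ] open 0.0339
target [0.3685, 0.267, 0.035, 85.0] d [0.0004 0.0005 0.001 ] ay -0.0013 rows 0.0
origin 339 155 scale 6.666666666666667
```

View pics/k3.png

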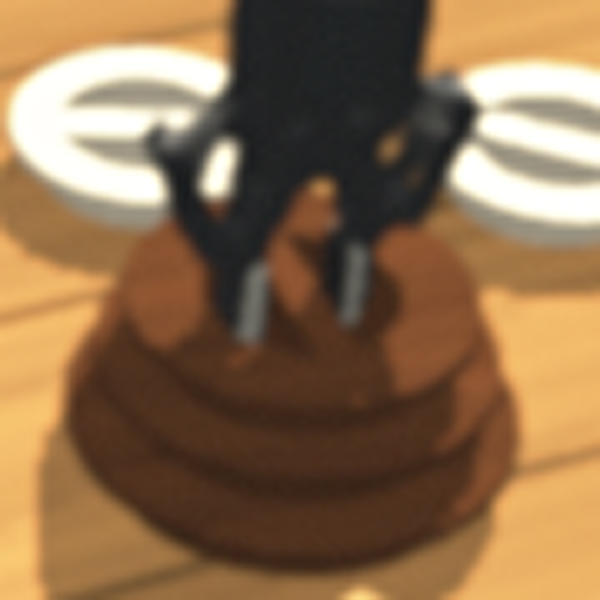

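move_arm(
  deltas=[
    {"dx": 0, "dy": 0, "dz": 0, "ax": 0, "ay": 0, "az": 0, "jaw": 0.008},
    {"dx": 0, "dy": 0, "dz": 0, "ax": 0, "ay": 0, "az": 0, "jaw": 0.008},
    {"dx": 0, "dy": 0, "dz": 0, "ax": 0, "ay": 0, "az": 0, "jaw": 0.008},
    {"dx": 0, "dy": 0, "dz": 0, "ax": 0, "ay": 0, "az": 0, "jaw": 0.008},
    {"dx": 0, "dy": 0, "dz": 0, "ax": 0, "ay": 0, "az": 0, "jaw": 0.008},
  ],
  newtons=60,
)

```text
time_s: 12.35
eef_pos: [0.3702, 0.2675, 0.0374]
tcp_rot: [-1.25, -1.146, 1.143]
wrist_force: [0.7, 0.3, 6.2]
opening: 0.0161
```

```bash
python3 go.py .557 .3975 .1 115
```

```text
t 12.35 p [0.3702 0.2675 0.0374] yaw 84.98 tilt 0.11 q [ 36.   3. -27.  60.  -0.  41.] F [0.7 0.3 6.2] open 0.0161
target [0.557, 0.3975, 0.1, 115.0] d [ 0.1459 -0.0622 -0.1748] ay -0.524 rows 4.7
```

move_arm(
  deltas=[
    {"dx": 0, "dy": -0.01, "dz": 0, "ax": 0, "ay": 0, "az": 0, "jaw": 0.008},
    {"dx": 0, "dy": -0.03, "dz": 0, "ax": 0, "ay": 0, "az": 0, "jaw": 0.008},
    {"dx": 0, "dy": -0.06, "dz": 0, "ax": 0, "ay": 0, "az": 0, "jaw": 0.008},
    {"dx": 0.015, "dy": -0.08, "dz": -0.02, "ax": 0, "ay": 0, "az": 0, "jaw": 0.008},
    {"dx": 0.04, "dy": -0.085, "dz": -0.05, "ax": 0, "ay": 0, "az": 0, "jaw": 0.008},
    {"dx": 0.07, "dy": -0.085, "dz": -0.086, "ax": 0, "ay": 0, "az": 0, "jaw": 0.008},
    {"dx": 0.1, "dy": -0.08, "dz": -0.122, "ax": 0, "ay": 0, "az": 0, "jaw": 0.008},
    {"dx": 0.13, "dy": -0.06, "dz": -0.158, "ax": 0, "ay": 0, "az": 0, "jaw": 0.008},
  ],
)

```text
time_s: 13.15
eef_pos: [0.5399, 0.3837, 0.0988]
tcp_rot: [-1.25, -1.147, 1.142]
wrist_force: [-0.2, -0.3, -2.7]
opening: 0.016
```

```bash
python3 go.py .559 .397 .045 85
```

```text
t 13.15 p [0.5399 0.3837 0.0988] yaw 84.97 tilt 0.2 q [35. 23.  6. 73. -0. 40.] F [-0.2 -0.3 -2.7] open 0.016
target [0.559, 0.397, 0.045, 85.0] d [ 0.0148  0.0539 -0.0177] ay -0.0005 rows 1.2
```

move_arm(
  deltas=[
    {"dx": 0.015, "dy": 0.01, "dz": -0.017, "ax": 0, "ay": 0, "az": 0, "jaw": 0.008},
    {"dx": 0.015, "dy": 0.03, "dz": -0.017, "ax": 0, "ay": 0, "az": 0, "jaw": 0.008},
    {"dx": 0.015, "dy": 0.05, "dz": -0.017, "ax": 0, "ay": 0, "az": 0, "jaw": 0.008},
    {"dx": 0.015, "dy": 0.06, "dz": -0.017, "ax": 0, "ay": 0, "az": 0, "jaw": 0.008},
    {"dx": 0.015, "dy": 0.06, "dz": -0.017, "ax": 0, "ay": 0, "az": 0, "jaw": 0.008},
    {"dx": 0.015, "dy": 0.06, "dz": -0.017, "ax": 0, "ay": 0, "az": 0, "jaw": 0.008},
  ],
)

```text
time_s: 13.75
eef_pos: [0.5558, 0.3956, 0.0375]
tcp_rot: [-1.249, -1.144, 1.144]
wrist_force: [-0.0, 0.4, -1.5]
opening: 0.016
```

```bash
python3 go.py .559 .397 .012 85;python3 look.py scene k4.png 463 240 45
```

```text
t 13.75 p [0.5558 0.3956 0.0375] yaw 84.97 tilt 0.01 q [35. 26.  3. 67. -0. 40.] F [-0.   0.4 -1.5] open 0.016
target [0.559, 0.397, 0.012, 85.0] d [ 0.0017  0.0255 -0.0031] ay -0.0005 rows 0.5
origin 418 195 scale 6.666666666666667
```

View pics/k4.png

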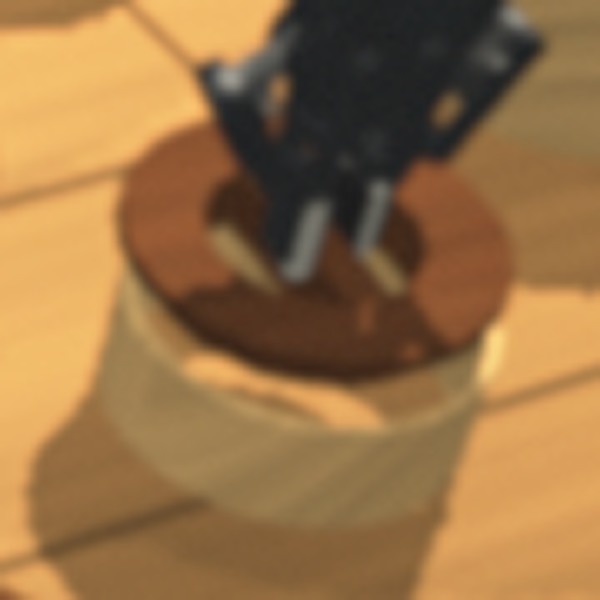

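move_arm(
  deltas=[
    {"dx": 0.0015, "dy": 0.007, "dz": -0.003, "ax": 0, "ay": 0, "az": 0, "jaw": 0.008},
    {"dx": 0.0015, "dy": 0.014, "dz": -0.003, "ax": 0, "ay": 0, "az": 0, "jaw": 0.008},
    {"dx": 0.0015, "dy": 0.021, "dz": -0.003, "ax": 0, "ay": 0, "az": 0, "jaw": 0.008},
    {"dx": 0.0015, "dy": 0.026, "dz": -0.003, "ax": 0, "ay": 0, "az": 0, "jaw": 0.008},
    {"dx": 0.0015, "dy": 0.026, "dz": -0.003, "ax": 0, "ay": 0, "az": 0, "jaw": 0.008},
  ],
)

```text
time_s: 14.3
eef_pos: [0.5588, 0.3967, 0.0114]
tcp_rot: [-1.249, -1.145, 1.144]
wrist_force: [-1.3, -1.9, 2.9]
opening: 0.016
```

```bash
python3 go.py .559 .397 .009 85;python3 look.py scene k5.png 463 240 45
```

```text
t 14.3 p [0.5588 0.3967 0.0114] yaw 84.97 tilt 0.01 q [35. 27.  2. 64.  0. 40.] F [-1.3 -1.9  2.9] open 0.016
target [0.559, 0.397, 0.009, 85.0] d [ 0.0003  0.0024 -0.0002] ay -0.0005 rows 0.0
origin 418 195 scale 6.666666666666667
```

View pics/k5.png

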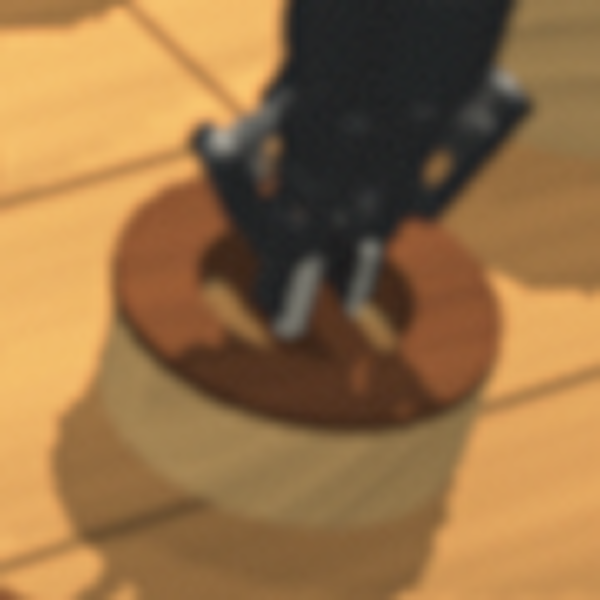

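Touching down (about 4 N). Release and rise.

move_arm(
  deltas=[
    {"dx": 0, "dy": 0.001, "dz": 0, "ax": 0, "ay": 0, "az": 0, "jaw": 0.034},
    {"dx": 0, "dy": 0.001, "dz": 0, "ax": 0, "ay": 0, "az": 0, "jaw": 0.034},
    {"dx": 0, "dy": 0.001, "dz": 0, "ax": 0, "ay": 0, "az": 0, "jaw": 0.034},
    {"dx": 0, "dy": -0.01, "dz": 0, "ax": 0, "ay": 0, "az": 0, "jaw": 0.034},
    {"dx": 0, "dy": -0.04, "dz": 0, "ax": 0, "ay": 0, "az": 0, "jaw": 0.034},
    {"dx": 0, "dy": -0.085, "dz": 0, "ax": 0, "ay": 0, "az": 0, "jaw": 0.034},
    {"dx": 0, "dy": -0.1, "dz": 0.03, "ax": 0, "ay": 0, "az": 0, "jaw": 0.034},
    {"dx": -0.03, "dy": -0.1, "dz": 0.06, "ax": 0, "ay": 0, "az": 0, "jaw": 0.034},
  ],
)

```text
time_s: 15.15
eef_pos: [0.4984, 0.3756, 0.1148]
tcp_rot: [-1.249, -1.152, 1.139]
wrist_force: [-0.2, 0.3, 0.7]
opening: 0.0339
```

```bash
python3 go.py .3685 .267 .05 85;python3 look.py scene k6.png 463 240 45; python3 look.py top k7.png 207 273 50;python3 look.py scene k8.png 384 205 45
```

```text
t 15.15 p [0.4984 0.3756 0.1148] yaw 85.06 tilt 0.45 q [37. 18.  1. 73.  0. 42.] F [-0.2  0.3  0.7] open 0.0339
target [0.3685, 0.267, 0.05, 85.0] d [-0.1197  0.0635  0.1204] ay 0.001 rows 3.6
origin 418 195 scale 6.666666666666667
origin 157 223 scale 6.0
origin 339 160 scale 6.666666666666667
```

View pics/k6.png

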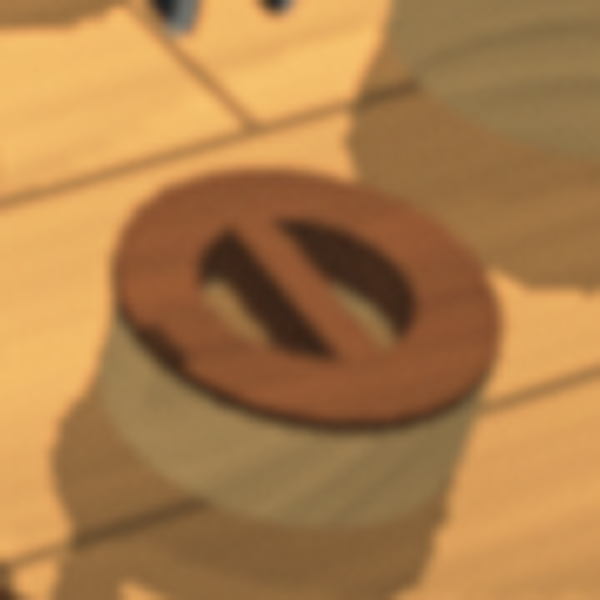

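View pics/k7.png

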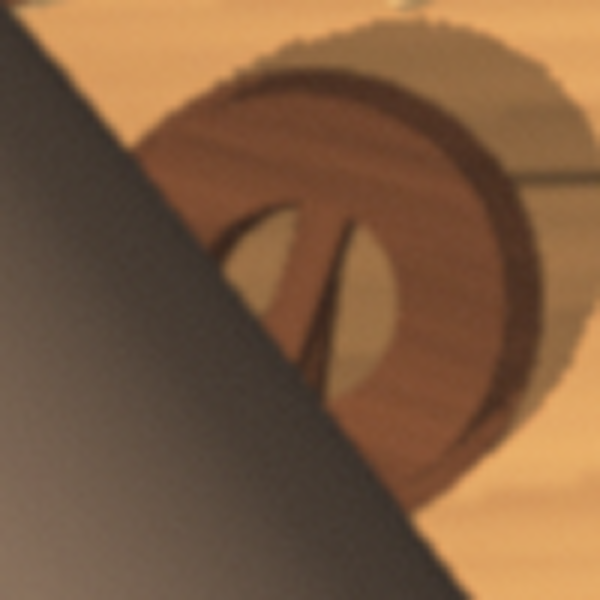

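View pics/k8.png

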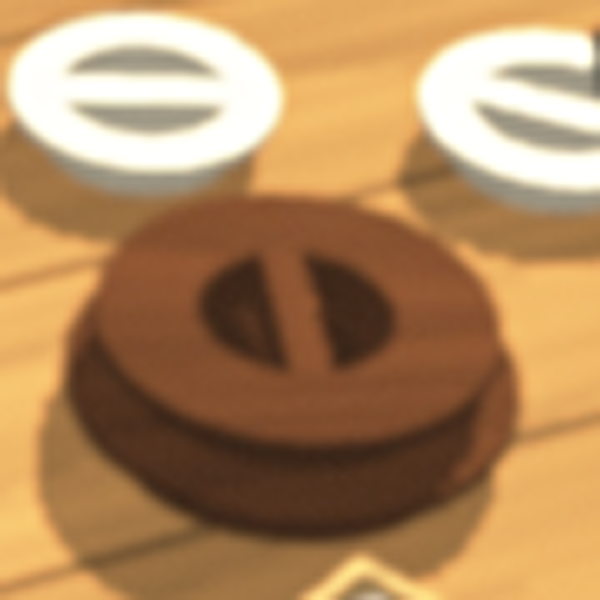

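```bash
cat > barscene.py <<'E'
import sys
from rig import r
from h import *
v=list(map(float,sys.argv[1:]))
g=r.grab_frame("scene")
P=ray(g,np.array(v[1:]).reshape(-1,2),v[0]); print(P.round(4)); d=P[1]-P[0]; print("bar",P[:2].mean(0).round(4),np.degrees(np.arctan2(d[1],d[0])).round(1))
E
python3 barscene.py .056 381 197.1 385.5 215.4 383.1 206.1; python3 hole.py .056 0 0 0 0 210.6 256.5 205.5 276
```

```text
[[0.3285 0.2885 0.056 ]
 [0.4035 0.26   0.056 ]
 [0.3662 0.2738 0.056 ]]
bar [0.366  0.2742 0.056 ] -20.8
bar [0.3819 0.2664 0.056 ] -15.3
```

move_arm(
  deltas=[
    {"dx": -0.045, "dy": 0, "dz": -0.014, "ax": 0, "ay": 0, "az": 0, "jaw": 0.034},
    {"dx": -0.09, "dy": 0, "dz": -0.028, "ax": 0, "ay": 0, "az": 0, "jaw": 0.034},
    {"dx": -0.135, "dy": 0, "dz": -0.042, "ax": 0, "ay": 0, "az": 0, "jaw": 0.034},
    {"dx": -0.18, "dy": 0, "dz": -0.056, "ax": 0, "ay": 0, "az": 0, "jaw": 0.034},
    {"dx": -0.22, "dy": 0, "dz": -0.07, "ax": 0, "ay": 0, "az": 0, "jaw": 0.034},
  ],
)

```text
time_s: 15.95
eef_pos: [0.5486, 0.1451, 0.1111]
tcp_rot: [-1.25, -1.145, 1.143]
wrist_force: [1.0, -0.4, 0.3]
opening: 0.0341
```

```bash
python3 look.py top k9.png 207 273 45
```

```text
origin 162 228 scale 6.666666666666667
```

View pics/k9.png

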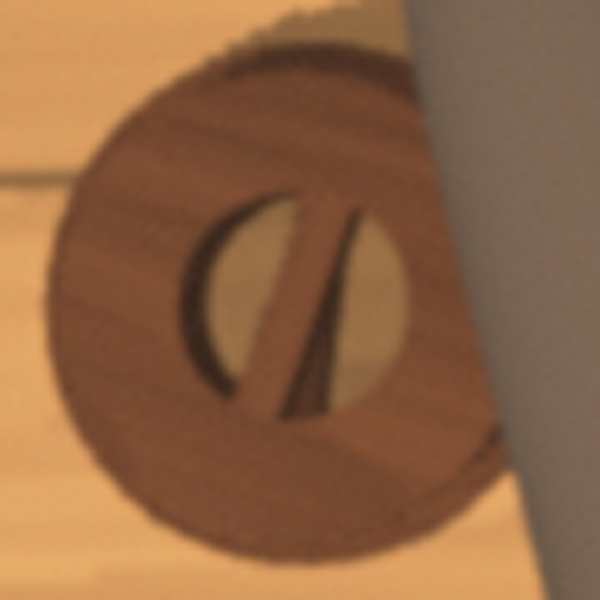

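```bash
python3 - <<'E'
k=600/90
print([(round(162+(x+.5)/k-.5,1),round(228+(y+.5)/k-.5,1)) for x,y in((296,304),(330,200),(262,405))])
E
python3 hole.py .056 206 273.2 383.1 206.1 211.1 257.6 200.9 288.4; python3 go.py .3685 .267 .1 70 
```

```text
[(206.0, 273.2), (211.1, 257.6), (200.9, 288.3)]
top [0.3658 0.2713 0.056 ]
scene [0.3662 0.2738 0.056 ]
bar [0.3663 0.2713 0.056 ] -19.0
t 16.1 p [0.5489 0.1448 0.111 ] yaw 84.71 tilt 0.04 q [15. 12. -7. 71. -0. 20.] F [-0.7  1.1 -0. ] open 0.0342
target [0.3685, 0.267, 0.1, 70.0] d [0.1051 0.0109 0.1909] ay 0.2567 rows 4.4
```

move_arm(
  deltas=[
    {"dx": 0.02, "dy": 0, "dz": 0.036, "ax": 0, "ay": 0.05, "az": 0, "jaw": 0.034},
    {"dx": 0.044, "dy": 0, "dz": 0.08, "ax": 0, "ay": 0.1, "az": 0, "jaw": 0.034},
    {"dx": 0.068, "dy": 0, "dz": 0.123, "ax": 0, "ay": 0.15, "az": 0, "jaw": 0.034},
    {"dx": 0.09, "dy": 0.01, "dz": 0.163, "ax": 0, "ay": 0.2, "az": 0, "jaw": 0.034},
    {"dx": 0.107, "dy": 0.03, "dz": 0.193, "ax": 0, "ay": 0.24, "az": 0, "jaw": 0.034},
    {"dx": 0.107, "dy": 0.05, "dz": 0.193, "ax": 0, "ay": 0.24, "az": 0, "jaw": 0.034},
    {"dx": 0.107, "dy": 0.05, "dz": 0.193, "ax": 0, "ay": 0.24, "az": 0, "jaw": 0.034},
  ],
)

```text
time_s: 16.8
eef_pos: [0.3622, 0.2713, 0.0591]
tcp_rot: [-1.345, -0.965, 0.97]
wrist_force: [0.2, -0.7, -0.4]
opening: 0.0336
```

```bash
python3 go.py .3665 .269 .007 71 
```

```text
t 16.8 p [0.3622 0.2713 0.0591] yaw 71.43 tilt 0.18 q [ 37.   2. -26.  63.   0.  55.] F [ 0.2 -0.7 -0.4] open 0.0336
target [0.3665, 0.269, 0.007, 71.0] d [-0.0007  0.0521 -0.0049] ay 0.0075 rows 1.0
```

move_arm(
  deltas=[
    {"dx": -0.001, "dy": 0.01, "dz": -0.003, "ax": 0, "ay": 0.007, "az": 0, "jaw": 0.034},
    {"dx": -0.001, "dy": 0.02, "dz": -0.003, "ax": 0, "ay": 0.007, "az": 0, "jaw": 0.034},
    {"dx": -0.001, "dy": 0.03, "dz": -0.003, "ax": 0, "ay": 0.007, "az": 0, "jaw": 0.034},
    {"dx": -0.001, "dy": 0.04, "dz": -0.003, "ax": 0, "ay": 0.007, "az": 0, "jaw": 0.034},
    {"dx": -0.001, "dy": 0.05, "dz": -0.003, "ax": 0, "ay": 0.007, "az": 0, "jaw": 0.034},
    {"dx": -0.001, "dy": 0.051, "dz": -0.003, "ax": 0, "ay": 0.007, "az": 0, "jaw": 0.034},
  ],
)

```text
time_s: 17.4
eef_pos: [0.3659, 0.2677, 0.0083]
tcp_rot: [-1.349, -0.957, 0.961]
wrist_force: [-0.6, -0.3, 0.1]
opening: 0.0346
```

```bash
python3 go.py .3665 .269 .007 71;python3 look.py scene l1.png 384 205 45
```

```text
t 17.4 p [0.3659 0.2677 0.0083] yaw 70.79 tilt 0.14 q [ 36.   4. -30.  56.   0.  55.] F [-0.6 -0.3  0.1] open 0.0346
target [0.3665, 0.269, 0.007, 71.0] d [ 0.0014  0.0013 -0.0001] ay -0.0037 rows 0.0
origin 339 160 scale 6.666666666666667
```

View pics/l1.png

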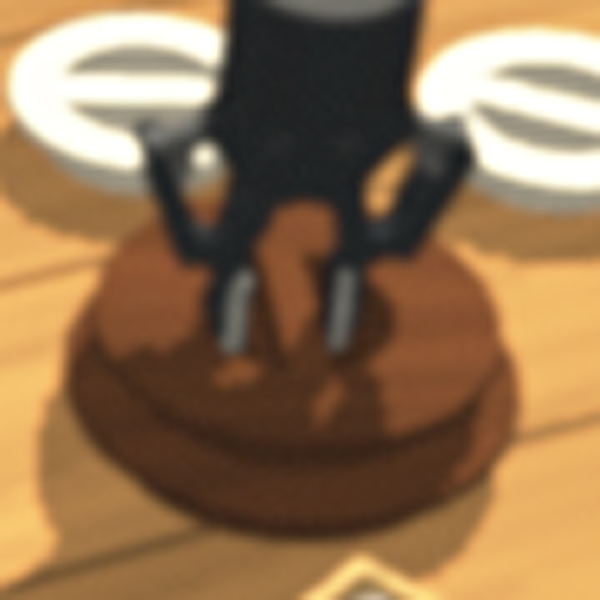

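move_arm(
  deltas=[
    {"dx": 0.0005, "dy": 0.001, "dz": 0, "ax": 0, "ay": 0, "az": 0, "jaw": 0.008},
    {"dx": 0.0005, "dy": 0.001, "dz": 0, "ax": 0, "ay": 0, "az": 0, "jaw": 0.008},
    {"dx": 0.0005, "dy": 0.001, "dz": 0, "ax": 0, "ay": 0, "az": 0, "jaw": 0.008},
    {"dx": 0.0005, "dy": 0.001, "dz": 0, "ax": 0, "ay": 0, "az": 0, "jaw": 0.008},
    {"dx": 0.0005, "dy": 0.001, "dz": 0, "ax": 0, "ay": 0, "az": 0, "jaw": 0.008},
  ],
  newtons=70,
)

```text
time_s: 17.95
eef_pos: [0.3675, 0.2697, 0.0097]
tcp_rot: [-1.349, -0.961, 0.957]
wrist_force: [0.0, 1.9, 5.2]
opening: 0.016
```

```bash
python3 go.py .4665 .004 .1 36
```

```text
t 17.95 p [0.3675 0.2697 0.0097] yaw 70.83 tilt 0.12 q [ 36.   4. -30.  56.   0.  55.] F [0.  1.9 5.2] open 0.016
target [0.4665, 0.004, 0.1, 36.0] d [-0.2183 -0.0906 -0.1808] ay 0.6078 rows 6.0
```

move_arm(
  deltas=[
    {"dx": 0, "dy": -0.01, "dz": 0, "ax": 0, "ay": 0, "az": 0, "jaw": 0.008},
    {"dx": 0, "dy": -0.035, "dz": 0, "ax": 0, "ay": 0, "az": 0, "jaw": 0.008},
    {"dx": -0.015, "dy": -0.07, "dz": -0.013, "ax": 0, "ay": 0, "az": 0, "jaw": 0.008},
    {"dx": -0.045, "dy": -0.09, "dz": -0.038, "ax": 0, "ay": 0, "az": 0, "jaw": 0.008},
    {"dx": -0.08, "dy": -0.09, "dz": -0.067, "ax": 0, "ay": 0, "az": 0, "jaw": 0.008},
    {"dx": -0.117, "dy": -0.09, "dz": -0.098, "ax": 0, "ay": 0, "az": 0, "jaw": 0.008},
    {"dx": -0.153, "dy": -0.09, "dz": -0.128, "ax": 0, "ay": 0, "az": 0, "jaw": 0.008},
    {"dx": -0.188, "dy": -0.085, "dz": -0.156, "ax": 0, "ay": 0, "az": 0, "jaw": 0.008},
  ],
)

```text
time_s: 18.75
eef_pos: [0.4524, 0.0381, 0.0944]
tcp_rot: [-1.35, -0.959, 0.959]
wrist_force: [1.1, 0.7, -1.8]
opening: 0.0157
```

```bash
python3 go.py .4665 .004 .04 71
```

```text
t 18.75 p [0.4524 0.0381 0.0944] yaw 70.81 tilt 0.03 q [  5.   1. -22.  67.  -0.  24.] F [ 1.1  0.7 -1.8] open 0.0157
target [0.4665, 0.004, 0.04, 71.0] d [-0.0275  0.0544 -0.0245] ay -0.0033 rows 1.3
```

move_arm(
  deltas=[
    {"dx": -0.02, "dy": 0.005, "dz": -0.018, "ax": 0, "ay": 0, "az": 0, "jaw": 0.008},
    {"dx": -0.028, "dy": 0.02, "dz": -0.0245, "ax": 0, "ay": 0, "az": 0, "jaw": 0.008},
    {"dx": -0.028, "dy": 0.04, "dz": -0.0245, "ax": 0, "ay": 0, "az": 0, "jaw": 0.008},
    {"dx": -0.028, "dy": 0.055, "dz": -0.0245, "ax": 0, "ay": 0, "az": 0, "jaw": 0.008},
    {"dx": -0.028, "dy": 0.055, "dz": -0.0245, "ax": 0, "ay": 0, "az": 0, "jaw": 0.008},
    {"dx": -0.028, "dy": 0.055, "dz": -0.0245, "ax": 0, "ay": 0, "az": 0, "jaw": 0.008},
  ],
)

```text
time_s: 19.35
eef_pos: [0.4656, 0.0056, 0.0389]
tcp_rot: [-1.348, -0.958, 0.96]
wrist_force: [-1.3, 1.1, -0.8]
opening: 0.0158
```

```bash
python3 go.py .4665 .004 .011 71;python3 look.py scene l2.png 306 260 50;python3 look.py scene l3.png 384 205 50
```

```text
t 19.35 p [0.4656 0.0056 0.0389] yaw 70.82 tilt 0.09 q [  1.   4. -26.  60.  -0.  20.] F [-1.3  1.1 -0.8] open 0.0158
target [0.4665, 0.004, 0.011, 71.0] d [-0.0012  0.0279 -0.0014] ay -0.0032 rows 0.6
origin 256 210 scale 6.0
origin 334 155 scale 6.0
```

View pics/l2.png

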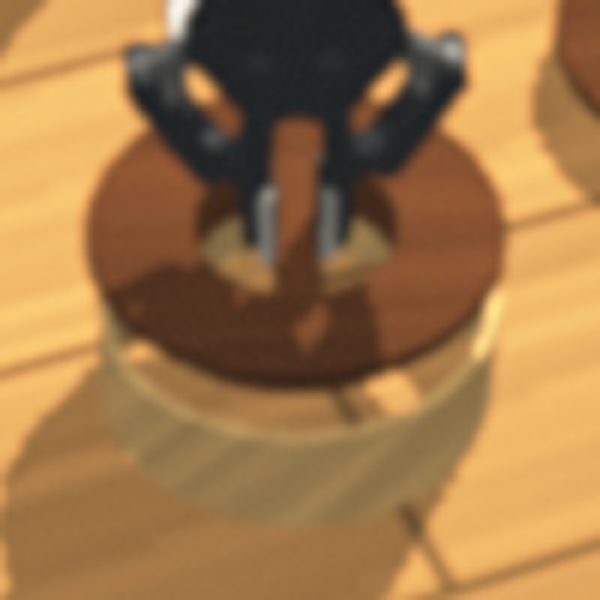

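View pics/l3.png

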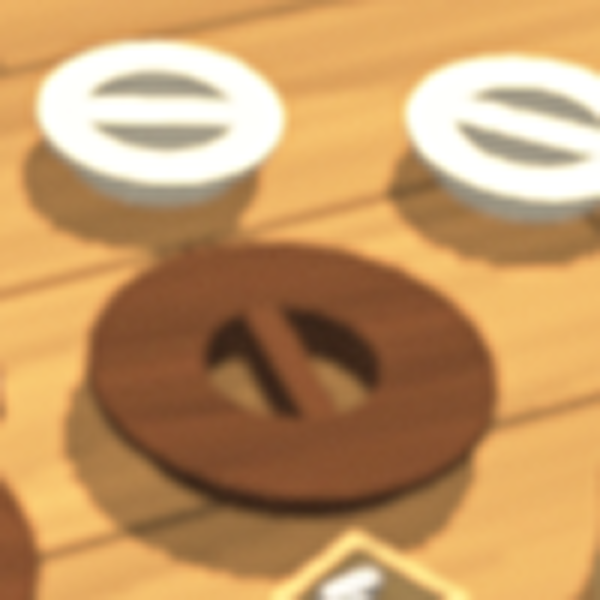

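```bash
python3 ext.py .4653 .0055 .05 .08 256 210 6; echo; python3 ext.py .4653 .0055 .088 .083 256 210 6;python3 ext.py .4653 .0055 .080 .083 256 210 6
```

```text
[ 96. 296.]
[498. 297.]
[296. 156.]
[296. 438.]

[ 83. 228.]
[511. 228.]
[296.  82.]
[297. 373.]
[ 84. 243.]
[510. 243.]
[296.  97.]
[297. 388.]
```

move_arm(
  deltas=[
    {"dx": 0, "dy": 0.008, "dz": 0, "ax": 0, "ay": 0, "az": 0, "jaw": 0.008},
    {"dx": 0, "dy": 0.016, "dz": 0, "ax": 0, "ay": 0, "az": 0, "jaw": 0.008},
    {"dx": 0, "dy": 0.024, "dz": 0, "ax": 0, "ay": 0, "az": 0, "jaw": 0.008},
    {"dx": 0, "dy": 0.028, "dz": 0, "ax": 0, "ay": 0, "az": 0, "jaw": 0.008},
    {"dx": 0, "dy": 0.028, "dz": 0, "ax": 0, "ay": 0, "az": 0, "jaw": 0.008},
  ],
)

```text
time_s: 20.1
eef_pos: [0.4661, 0.0057, 0.0116]
tcp_rot: [-1.349, -0.959, 0.959]
wrist_force: [-4.9, -1.0, 10.7]
opening: 0.0155
```

```bash
python3 go.py .4655 .0055 .009 71;python3 look.py scene l4.png 306 260 50
```

```text
t 20.1 p [0.4661 0.0057 0.0116] yaw 70.82 tilt 0.01 q [  1.   5. -28.  57.   0.  20.] F [-4.9 -1.  10.7] open 0.0155
target [0.4655, 0.0055, 0.009, 71.0] d [-0.0004  0.0026  0.0005] ay -0.0032 rows 0.1
origin 256 210 scale 6.0
```

View pics/l4.png

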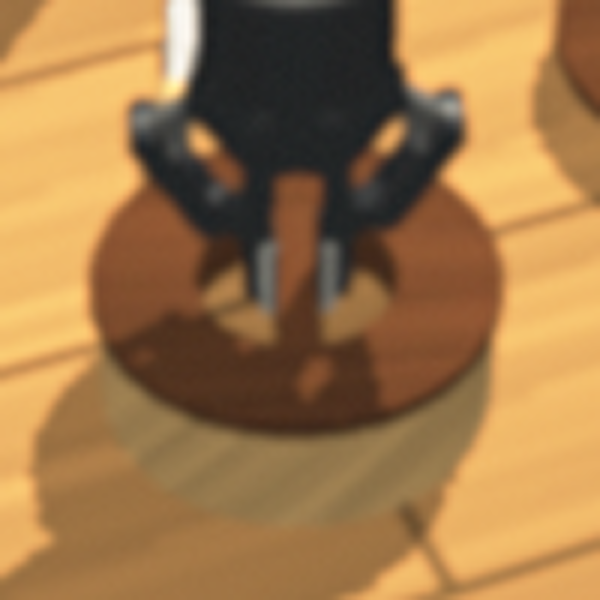

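move_arm(
  deltas=[
    {"dx": 0, "dy": 0, "dz": 0, "ax": 0, "ay": 0, "az": 0, "jaw": 0.034},
    {"dx": 0, "dy": 0, "dz": 0, "ax": 0, "ay": 0, "az": 0, "jaw": 0.034},
    {"dx": 0, "dy": 0, "dz": 0, "ax": 0, "ay": 0, "az": 0, "jaw": 0.034},
    {"dx": 0, "dy": -0.01, "dz": 0, "ax": 0, "ay": 0, "az": 0, "jaw": 0.034},
    {"dx": 0, "dy": -0.04, "dz": 0, "ax": 0, "ay": 0, "az": 0, "jaw": 0.034},
    {"dx": 0, "dy": -0.08, "dz": 0, "ax": 0, "ay": 0, "az": 0, "jaw": 0.034},
    {"dx": 0, "dy": -0.09, "dz": 0, "ax": 0, "ay": 0, "az": 0, "jaw": 0.034},
  ],
)

```text
time_s: 20.85
eef_pos: [0.4686, 0.0057, 0.1055]
tcp_rot: [-1.353, -0.964, 0.955]
wrist_force: [1.2, 0.2, 0.2]
opening: 0.034
```

```bash
python3 go.py .3685 .269 .07 85; python3 look.py scene l5.png 306 260 50;python3 look.py top l6.png 207 273 50;  python3 look.py scene l7.png 384 205 50
```

```text
t 20.85 p [0.4686 0.0057 0.1055] yaw 70.82 tilt 0.35 q [  1.   2. -20.  68.   0.  20.] F [1.2 0.2 0.2] open 0.034
target [0.3685, 0.269, 0.07, 85.0] d [0.2157 0.0349 0.1813] ay -0.2475 rows 5.7
origin 256 210 scale 6.0
origin 157 223 scale 6.0
origin 334 155 scale 6.0
```

View pics/l5.png

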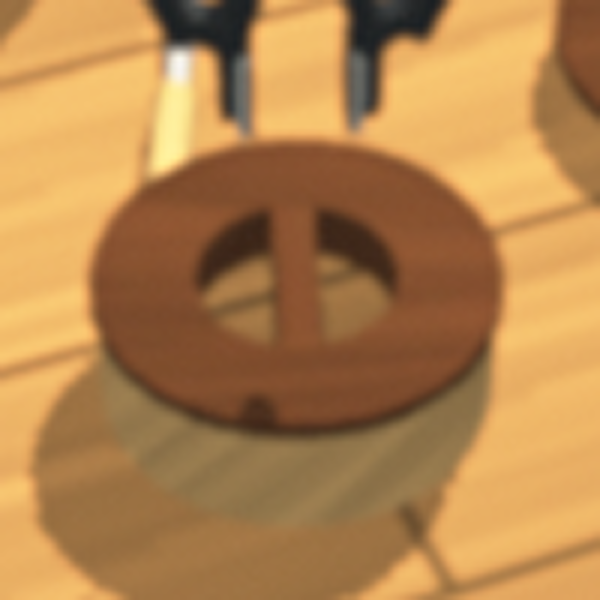

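View pics/l6.png

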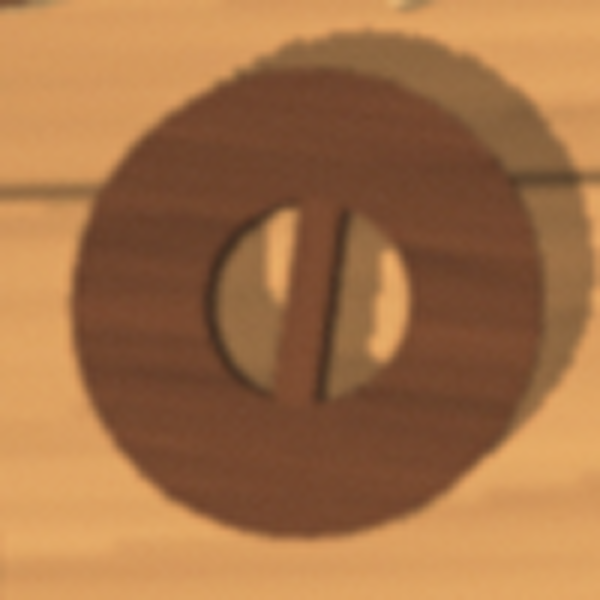

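View pics/l7.png

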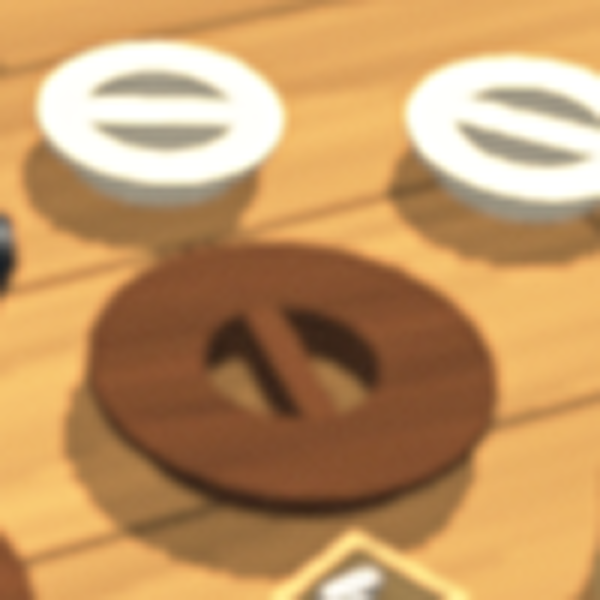

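```bash
python3 fit.py top 205 275 55 .094 .024,.028; python3 - <<'E'
k=6
print([(round(157+(x+.5)/k-.5,1),round(223+(y+.5)/k-.5,1)) for x,y in((311,301),(324,205),(297,402))], 334+(290+.5)/6-.5, 155+362.5/6-.5)
E
python3 hole.py .028 208.4 272.8 381.9 214.9 210.6 256.8 206.1 289.6
```

```text
0.024 [0.368  0.2721] 221 / 224 1.5
0.028 [0.3679 0.2714] 216 / 224 1.69
[(208.4, 272.8), (210.6, 256.8), (206.1, 289.6)] 381.9166666666667 214.91666666666666
top [0.3677 0.2702 0.028 ]
scene [0.3688 0.2722 0.028 ]
bar [0.3669 0.2703 0.028 ] -8.5
```

move_arm(
  deltas=[
    {"dx": 0.03, "dy": 0, "dz": 0.025, "ax": 0, "ay": -0.03, "az": 0, "jaw": 0.034},
    {"dx": 0.065, "dy": 0, "dz": 0.055, "ax": 0, "ay": -0.06, "az": 0, "jaw": 0.034},
    {"dx": 0.1, "dy": 0, "dz": 0.084, "ax": 0, "ay": -0.1, "az": 0, "jaw": 0.034},
    {"dx": 0.135, "dy": 0.005, "dz": 0.113, "ax": 0, "ay": -0.13, "az": 0, "jaw": 0.034},
    {"dx": 0.17, "dy": 0.015, "dz": 0.143, "ax": 0, "ay": -0.16, "az": 0, "jaw": 0.034},
    {"dx": 0.2, "dy": 0.03, "dz": 0.168, "ax": 0, "ay": -0.195, "az": 0, "jaw": 0.034},
    {"dx": 0.216, "dy": 0.05, "dz": 0.181, "ax": 0, "ay": -0.195, "az": 0, "jaw": 0.034},
    {"dx": 0.216, "dy": 0.07, "dz": 0.181, "ax": 0, "ay": -0.195, "az": 0, "jaw": 0.034},
  ],
)

```text
time_s: 21.95
eef_pos: [0.3647, 0.2711, 0.029]
tcp_rot: [-1.27, -1.107, 1.11]
wrist_force: [0.6, -0.6, -0.9]
opening: 0.0338
```

```bash
python3 go.py .368 .2695 -.018 82
```

```text
t 21.95 p [0.3647 0.2711 0.029 ] yaw 82.23 tilt 0.09 q [ 37.   3. -28.  59.   0.  44.] F [ 0.6 -0.6 -0.9] open 0.0338
target [0.368, 0.2695, -0.018, 82.0] d [-0.0011  0.047  -0.0036] ay 0.004 rows 0.9
```

move_arm(
  deltas=[
    {"dx": -0.001, "dy": 0.01, "dz": -0.003, "ax": 0, "ay": 0, "az": 0, "jaw": 0.034},
    {"dx": -0.001, "dy": 0.02, "dz": -0.003, "ax": 0, "ay": 0, "az": 0, "jaw": 0.034},
    {"dx": -0.001, "dy": 0.03, "dz": -0.003, "ax": 0, "ay": 0, "az": 0, "jaw": 0.034},
    {"dx": -0.001, "dy": 0.038, "dz": -0.003, "ax": 0, "ay": 0, "az": 0, "jaw": 0.034},
    {"dx": -0.001, "dy": 0.043, "dz": -0.003, "ax": 0, "ay": 0, "az": 0, "jaw": 0.034},
    {"dx": -0.001, "dy": 0.044, "dz": -0.003, "ax": 0, "ay": 0, "az": 0, "jaw": 0.034},
  ],
)

```text
time_s: 22.55
eef_pos: [0.3692, 0.2674, -0.0135]
tcp_rot: [-1.272, -1.105, 1.106]
wrist_force: [-0.4, 0.1, -0.0]
opening: 0.0339
```

```bash
python3 go.py .368 .2695 -.018 82;python3 look.py scene m1.png 384 205 45
```

```text
t 22.55 p [ 0.3692  0.2674 -0.0135] yaw 81.95 tilt 0.03 q [ 36.   5. -32.  53.  -0.  44.] F [-0.4  0.1 -0. ] open 0.0339
target [0.368, 0.2695, -0.018, 82.0] d [0.0019 0.0045 0.0014] ay -0.0008 rows 0.1
origin 339 160 scale 6.666666666666667
```

View pics/m1.png

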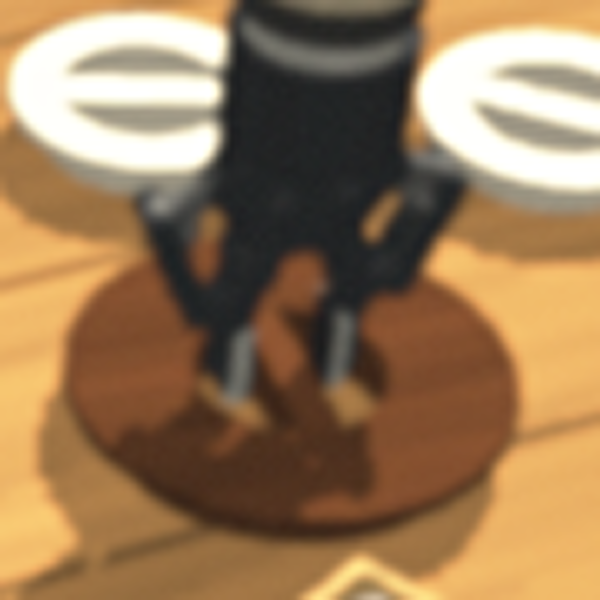

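move_arm(
  deltas=[
    {"dx": 0.002, "dy": 0.003, "dz": 0, "ax": 0, "ay": 0, "az": 0, "jaw": 0.034},
    {"dx": 0.002, "dy": 0.003, "dz": 0, "ax": 0, "ay": 0, "az": 0, "jaw": 0.008},
    {"dx": 0.002, "dy": 0.003, "dz": 0, "ax": 0, "ay": 0, "az": 0, "jaw": 0.008},
    {"dx": 0.002, "dy": 0.003, "dz": 0, "ax": 0, "ay": 0, "az": 0, "jaw": 0.008},
    {"dx": 0.002, "dy": 0.003, "dz": 0, "ax": 0, "ay": 0, "az": 0, "jaw": 0.008},
    {"dx": 0.002, "dy": 0.003, "dz": 0, "ax": 0, "ay": 0, "az": 0, "jaw": 0.008},
  ],
  newtons=80,
)

```text
time_s: 23.2
eef_pos: [0.37, 0.2706, -0.0154]
tcp_rot: [-1.271, -1.107, 1.104]
wrist_force: [-1.3, 2.5, 5.7]
opening: 0.0154
```

```bash
python3 go.py .368 .27 .13 82 .56 .1 .13 60 .5675 -.417 .13 12; python3 - <<'E'
from rig import r
from h import *
f=r.grab_frame("top"); print("bottle", ray(f,(441,260),.128), "plane",ray(f,(380,146),.04))
E
```

```text
t 23.2 p [ 0.37    0.2706 -0.0154] yaw 82.01 tilt 0.12 q [ 36.   5. -32.  53.   0.  44.] F [-1.3  2.5  5.7] open 0.0154
target [0.368, 0.27, 0.13, 82.0] d [-0.0006 -0.1454  0.0018] ay 0.0001 rows 2.9
target [0.56, 0.1, 0.13, 60.0] d [-0.1423 -0.1454 -0.212 ] ay 0.3841 rows 5.9
target [0.5675, -0.417, 0.13, 12.0] d [-0.6532 -0.1463 -0.2913] ay 1.2218 rows 14.6
bottle [[ 0.37807283 -0.26165303  0.128     ]] plane [[ 0.66193899 -0.14866459  0.04      ]]
```

move_arm(
  deltas=[
    {"dx": 0, "dy": -0.01, "dz": 0, "ax": 0, "ay": 0, "az": 0, "jaw": 0.008},
    {"dx": 0, "dy": -0.03, "dz": 0, "ax": 0, "ay": 0, "az": 0, "jaw": 0.008},
    {"dx": 0, "dy": -0.065, "dz": 0, "ax": 0, "ay": 0, "az": 0, "jaw": 0.008},
    {"dx": 0, "dy": -0.105, "dz": 0, "ax": 0, "ay": 0, "az": 0, "jaw": 0.008},
    {"dx": 0, "dy": -0.145, "dz": 0, "ax": 0, "ay": 0, "az": 0, "jaw": 0.008},
    {"dx": -0.02, "dy": -0.17, "dz": -0.02, "ax": 0, "ay": 0, "az": 0, "jaw": 0.008},
    {"dx": -0.05, "dy": -0.18, "dz": -0.05, "ax": 0, "ay": 0, "az": 0, "jaw": 0.008},
    {"dx": -0.085, "dy": -0.18, "dz": -0.08, "ax": 0, "ay": 0, "az": 0, "jaw": 0.008},
  ],
)

```text
time_s: 24.05
eef_pos: [0.4378, 0.1738, 0.1658]
tcp_rot: [-1.272, -1.109, 1.106]
wrist_force: [0.5, 0.4, -4.5]
opening: 0.0149
```

```bash
python3 go.py .5675 -.417 .16 82; python3 look.py scene m2.png 370 240 150; python3 look.py top m9.png 300 240 150
```

```text
t 24.05 p [0.4378 0.1738 0.1658] yaw 82.12 tilt 0.13 q [ 22.   1. -12.  76.  -0.  30.] F [ 0.5  0.4 -4.5] open 0.0149
target [0.5675, -0.417, 0.16, 82.0] d [-0.5674  0.006  -0.2094] ay 0.0022 rows 12.1
origin 220 90 scale 2.0
origin 150 90 scale 2.0
```

View pics/m2.png

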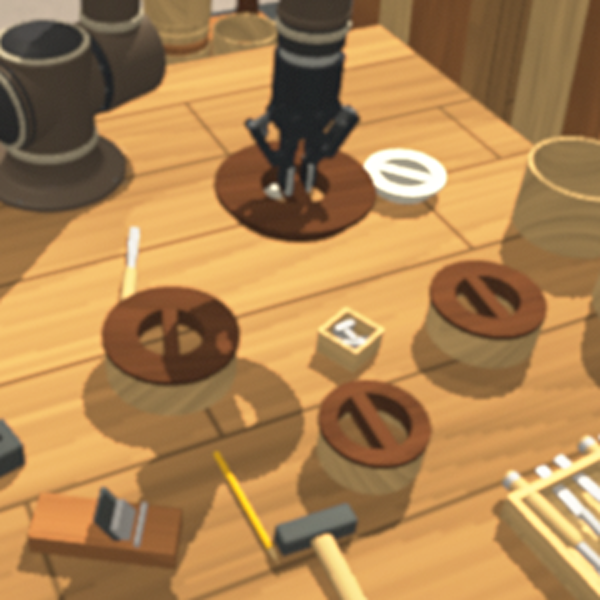

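move_arm(
  deltas=[
    {"dx": -0.042, "dy": 0, "dz": -0.018, "ax": 0, "ay": 0, "az": 0, "jaw": 0.008},
    {"dx": -0.085, "dy": 0, "dz": -0.036, "ax": 0, "ay": 0, "az": 0, "jaw": 0.008},
    {"dx": -0.128, "dy": 0, "dz": -0.054, "ax": 0, "ay": 0, "az": 0, "jaw": 0.008},
    {"dx": -0.171, "dy": 0, "dz": -0.072, "ax": 0, "ay": 0, "az": 0, "jaw": 0.008},
    {"dx": -0.214, "dy": 0, "dz": -0.09, "ax": 0, "ay": 0, "az": 0, "jaw": 0.008},
    {"dx": -0.257, "dy": 0, "dz": -0.108, "ax": 0, "ay": 0, "az": 0, "jaw": 0.008},
    {"dx": -0.3, "dy": 0, "dz": -0.126, "ax": 0, "ay": 0, "az": 0, "jaw": 0.008},
    {"dx": -0.343, "dy": 0, "dz": -0.144, "ax": 0, "ay": 0, "az": 0, "jaw": 0.008},
  ],
)

```text
time_s: 24.95
eef_pos: [0.5307, -0.1868, 0.1632]
tcp_rot: [-1.27, -1.104, 1.106]
wrist_force: [0.8, 0.5, -3.5]
opening: 0.0147
```

```bash
python3 go.py .5675 -.417 .16 82
```

```text
t 24.95 p [ 0.5307 -0.1868  0.1632] yaw 81.98 tilt 0.14 q [-19.  12.  -1.  77.  -0. -11.] F [ 0.8  0.5 -3.5] open 0.0147
target [0.5675, -0.417, 0.16, 82.0] d [-0.2228  0.003  -0.0685] ay -0.0003 rows 4.7
```

move_arm(
  deltas=[
    {"dx": -0.042, "dy": 0, "dz": -0.013, "ax": 0, "ay": 0, "az": 0, "jaw": 0.008},
    {"dx": -0.085, "dy": 0, "dz": -0.026, "ax": 0, "ay": 0, "az": 0, "jaw": 0.008},
    {"dx": -0.13, "dy": 0, "dz": -0.04, "ax": 0, "ay": 0, "az": 0, "jaw": 0.008},
    {"dx": -0.17, "dy": 0, "dz": -0.052, "ax": 0, "ay": 0, "az": 0, "jaw": 0.008},
    {"dx": -0.205, "dy": 0, "dz": -0.063, "ax": 0, "ay": 0, "az": 0, "jaw": 0.008},
    {"dx": -0.223, "dy": 0.01, "dz": -0.0685, "ax": 0, "ay": 0, "az": 0, "jaw": 0.008},
    {"dx": -0.223, "dy": 0.03, "dz": -0.0685, "ax": 0, "ay": 0, "az": 0, "jaw": 0.008},
    {"dx": -0.223, "dy": 0.03, "dz": -0.0685, "ax": 0, "ay": 0, "az": 0, "jaw": 0.008},
  ],
)

```text
time_s: 25.75
eef_pos: [0.5664, -0.4144, 0.1291]
tcp_rot: [-1.264, -1.102, 1.105]
wrist_force: [-0.0, 0.3, -4.5]
opening: 0.0153
```

```bash
python3 go.py .5675 -.417 .045 82; python3 look.py scene m3.png 150 280 150; python3 ext.py .5675 -.417 .05 .091 0 130 2
```

```text
t 25.75 p [ 0.5664 -0.4144  0.1291] yaw 81.96 tilt 0.47 q [-36.  28.  17.  80.   0. -28.] F [-0.   0.3 -4.5] open 0.0153
target [0.5675, -0.417, 0.045, 82.0] d [-0.0027  0.0841 -0.0021] ay -0.0008 rows 1.7
origin 0 130 scale 2.0
[154. 465.]
[348. 421.]
[278. 365.]
[224. 521.]
```

View pics/m3.png

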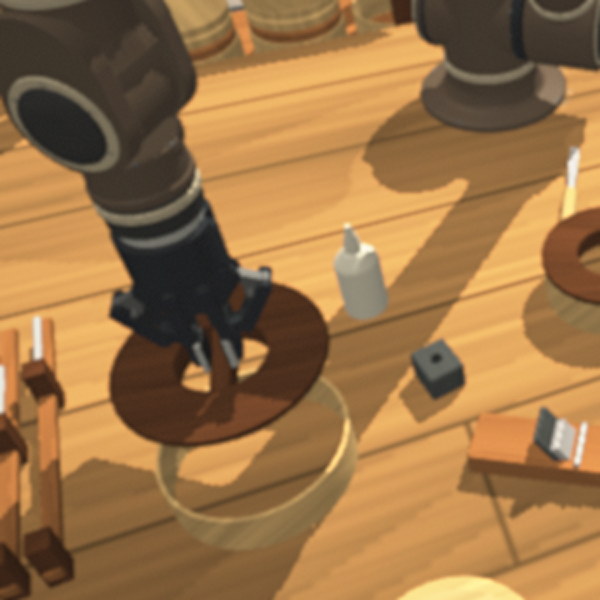

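```bash
python3 - <<'E'
from rig import r
from h import *
f=r.grab_frame("scene"); t=r.grab_frame("top")
for nm,ff,c in(("scene",f,(128,357)),("top",t,(494,181))):
    b=cv2.imread(f"pics/{nm}0.png"); x,y=c; s=55
    cr=cv2.resize(b[y-s:y+s,x-s:x+s],(600,600),interpolation=cv2.INTER_CUBIC); k=600/110
    th=np.linspace(0,2*np.pi,200)
    for (cx,cy,R,col) in ((.5675,-.417,.087,(0,0,255)),(.5675,-.417,.091,(255,0,0))):
        P=(proj(ff,np.c_[cx+R*np.cos(th),cy+R*np.sin(th),np.full(200,.05)])-[x-s,y-s]+.5)*k-.5
        cv2.polylines(cr,[P.round().astype(np.int32)],True,col,1)
    cv2.imwrite(f"pics/ov_{nm}.png",cr)
E
```

```text
(no output)
```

View pics/ov_scene.png

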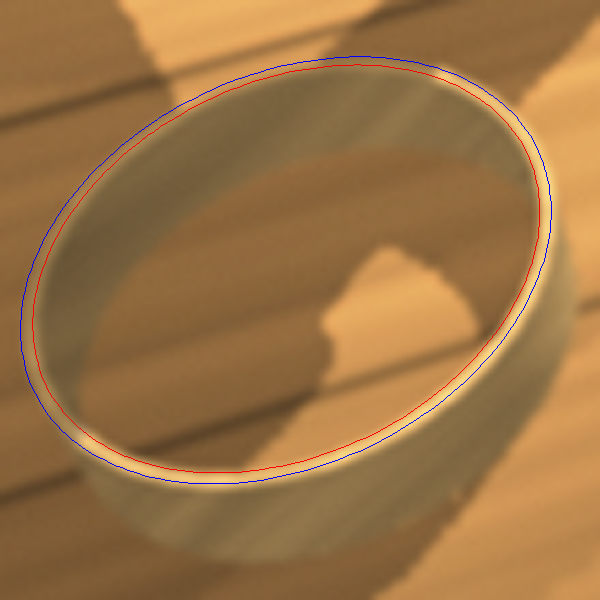

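View pics/ov_top.png

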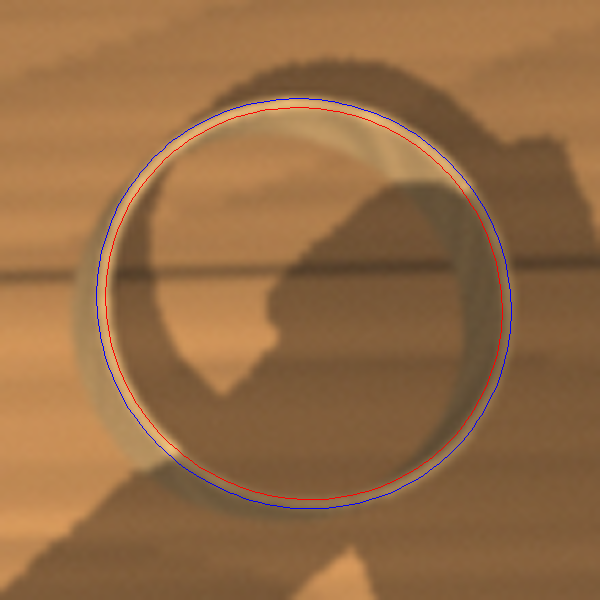

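move_arm(
  deltas=[
    {"dx": -0.003, "dy": 0.02, "dz": -0.002, "ax": 0, "ay": 0, "az": 0, "jaw": 0.008},
    {"dx": -0.003, "dy": 0.045, "dz": -0.002, "ax": 0, "ay": 0, "az": 0, "jaw": 0.008},
    {"dx": -0.003, "dy": 0.07, "dz": -0.002, "ax": 0, "ay": 0, "az": 0, "jaw": 0.008},
    {"dx": -0.003, "dy": 0.085, "dz": -0.002, "ax": 0, "ay": 0, "az": 0, "jaw": 0.008},
    {"dx": -0.003, "dy": 0.085, "dz": -0.002, "ax": 0, "ay": 0, "az": 0, "jaw": 0.008},
    {"dx": -0.003, "dy": 0.085, "dz": -0.002, "ax": 0, "ay": 0, "az": 0, "jaw": 0.008},
  ],
)

```text
time_s: 26.55
eef_pos: [0.5705, -0.4187, 0.0503]
tcp_rot: [-1.273, -1.106, 1.106]
wrist_force: [0.2, -0.8, -3.4]
opening: 0.015
```

```bash
python3 go.py .5685 -.4175 .012 82; python3 look.py scene m4.png 128 347 55; python3 ext.py .5675 -.417 .05 .091 73 292 5.4545;echo; python3 ext.py .5675 -.417 .084 .094 73 292 5.4545;echo; python3 ext.py .5675 -.417 .092 .094 73 292 5.4545
```

```text
t 26.55 p [ 0.5705 -0.4187  0.0503] yaw 82.03 tilt 0.07 q [-36.  29.   9.  70.  -0. -28.] F [ 0.2 -0.8 -3.4] open 0.015
target [0.5685, -0.4175, 0.012, 82.0] d [0.0009 0.0383 0.0021] ay 0.0005 rows 0.8
origin 73 292 scale 5.454545454545454
[ 21. 384.]
[551. 265.]
[359. 111.]
[213. 538.]

[-21. 332.]
[542. 207.]
[341.  48.]
[182. 491.]

[-29. 318.]
[538. 193.]
[336.  34.]
[175. 478.]
```

View pics/m4.png

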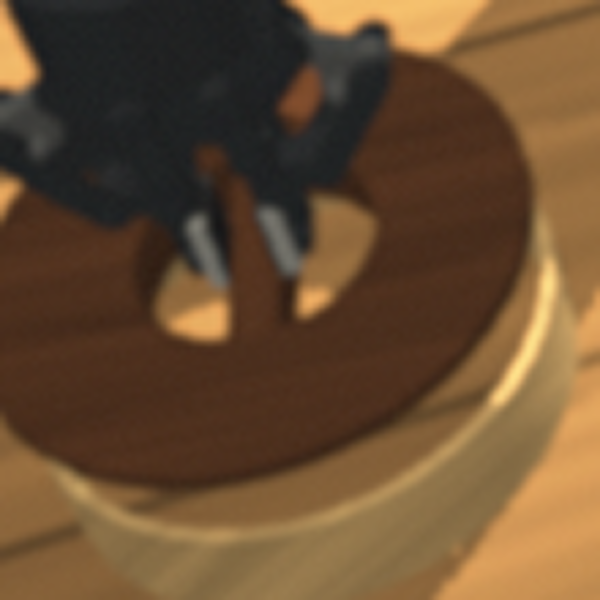

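move_arm(
  deltas=[
    {"dx": 0.001, "dy": 0.008, "dz": 0.001, "ax": 0, "ay": 0, "az": 0, "jaw": 0.008},
    {"dx": 0.001, "dy": 0.016, "dz": 0.001, "ax": 0, "ay": 0, "az": 0, "jaw": 0.008},
    {"dx": 0.001, "dy": 0.024, "dz": 0.001, "ax": 0, "ay": 0, "az": 0, "jaw": 0.008},
    {"dx": 0.001, "dy": 0.03, "dz": 0.001, "ax": 0, "ay": 0, "az": 0, "jaw": 0.008},
    {"dx": 0.001, "dy": 0.03, "dz": 0.001, "ax": 0, "ay": 0, "az": 0, "jaw": 0.008},
  ],
)

```text
time_s: 27.25
eef_pos: [0.5682, -0.4172, 0.017]
tcp_rot: [-1.269, -1.105, 1.106]
wrist_force: [-0.5, -0.1, -4.1]
opening: 0.0153
```

```bash
python3 go.py .5685 -.4175 .012 82; python3 look.py scene m5.png 128 347 55
```

```text
t 27.25 p [ 0.5682 -0.4172  0.017 ] yaw 81.99 tilt 0.16 q [-36.  29.   6.  66.  -0. -28.] F [-0.5 -0.1 -4.1] open 0.0153
target [0.5685, -0.4175, 0.012, 82.0] d [-0.0003  0.005  -0.0003] ay -0.0002 rows 0.1
origin 73 292 scale 5.454545454545454
```

View pics/m5.png

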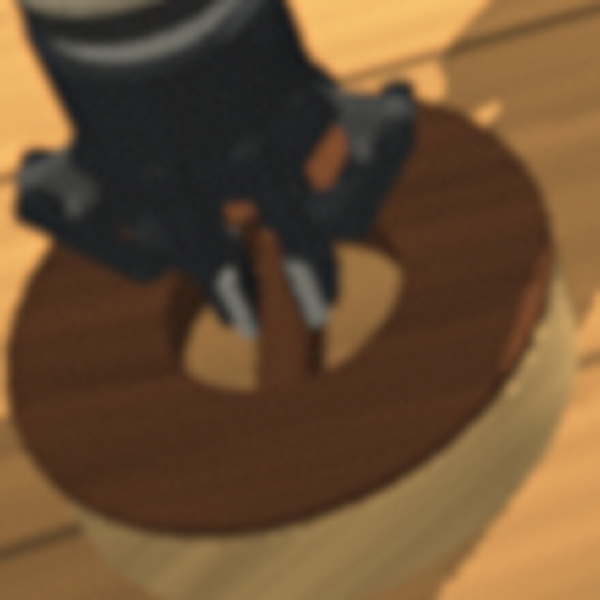

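move_arm(
  deltas=[
    {"dx": 0, "dy": 0.002, "dz": 0, "ax": 0, "ay": 0, "az": 0, "jaw": 0.008},
    {"dx": 0, "dy": 0.004, "dz": 0, "ax": 0, "ay": 0, "az": 0, "jaw": 0.008},
    {"dx": 0, "dy": 0.004, "dz": 0, "ax": 0, "ay": 0, "az": 0, "jaw": 0.008},
  ],
)

```text
time_s: 27.6
eef_pos: [0.5692, -0.4179, 0.0149]
tcp_rot: [-1.272, -1.106, 1.106]
wrist_force: [0.1, 0.5, -4.0]
opening: 0.0151
```

move_arm(
  deltas=[
    {"dx": 0, "dy": 0.002, "dz": 0, "ax": 0, "ay": 0, "az": 0, "jaw": 0.008},
    {"dx": 0, "dy": 0.003, "dz": 0, "ax": 0, "ay": 0, "az": 0, "jaw": 0.008},
    {"dx": 0, "dy": 0.003, "dz": 0, "ax": 0, "ay": 0, "az": 0, "jaw": 0.008},
  ],
)

```text
time_s: 27.9
eef_pos: [0.5693, -0.4179, 0.0146]
tcp_rot: [-1.274, -1.106, 1.106]
wrist_force: [-5.4, 3.4, 9.3]
opening: 0.0148
```

```bash
python3 look.py scene m6.png 128 347 55
```

```text
origin 73 292 scale 5.454545454545454
```

View pics/m6.png

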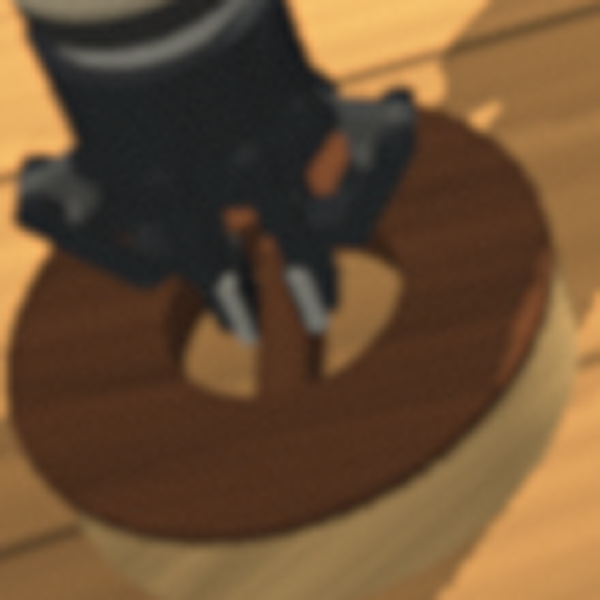

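Contact on the rim. Release and rise straight up.

move_arm(
  deltas=[
    {"dx": 0, "dy": 0, "dz": 0, "ax": 0, "ay": 0, "az": 0, "jaw": 0.034},
    {"dx": 0, "dy": 0, "dz": 0, "ax": 0, "ay": 0, "az": 0, "jaw": 0.034},
    {"dx": 0, "dy": 0, "dz": 0, "ax": 0, "ay": 0, "az": 0, "jaw": 0.034},
    {"dx": 0, "dy": -0.01, "dz": 0, "ax": 0, "ay": 0, "az": 0, "jaw": 0.034},
    {"dx": 0, "dy": -0.04, "dz": 0, "ax": 0, "ay": 0, "az": 0, "jaw": 0.034},
    {"dx": 0, "dy": -0.085, "dz": 0, "ax": 0, "ay": 0, "az": 0, "jaw": 0.034},
    {"dx": 0, "dy": -0.13, "dz": 0, "ax": 0, "ay": 0, "az": 0, "jaw": 0.034},
    {"dx": 0, "dy": -0.17, "dz": 0, "ax": 0, "ay": 0, "az": 0, "jaw": 0.034},
  ],
)

```text
time_s: 28.75
eef_pos: [0.5692, -0.4178, 0.1851]
tcp_rot: [-1.274, -1.106, 1.106]
wrist_force: [0.4, -1.1, 0.4]
opening: 0.034
```

move_arm(
  deltas=[
    {"dx": 0.04, "dy": 0, "dz": 0, "ax": 0, "ay": 0, "az": 0, "jaw": 0.034},
    {"dx": 0.085, "dy": 0, "dz": 0, "ax": 0, "ay": 0, "az": 0, "jaw": 0.034},
    {"dx": 0.13, "dy": 0, "dz": 0, "ax": 0, "ay": 0, "az": 0, "jaw": 0.034},
    {"dx": 0.175, "dy": 0, "dz": 0, "ax": 0, "ay": 0, "az": 0, "jaw": 0.034},
    {"dx": 0.22, "dy": 0, "dz": 0, "ax": 0, "ay": 0, "az": 0, "jaw": 0.034},
    {"dx": 0.24, "dy": 0, "dz": 0, "ax": 0, "ay": 0, "az": 0, "jaw": 0.034},
    {"dx": 0.24, "dy": 0, "dz": 0, "ax": 0, "ay": 0, "az": 0, "jaw": 0.034},
  ],
)

```text
time_s: 29.45
eef_pos: [0.6031, -0.1772, 0.183]
tcp_rot: [-1.271, -1.11, 1.108]
wrist_force: [-0.5, -0.3, -0.4]
opening: 0.0338
```

```bash
python3 go.py; python3 - <<'E'
from rig import r
from h import *
f={"scene":r.grab_frame("scene"),"top":r.grab_frame("top")}
C={"s":(.6747,.1595,.061,.058),"m":(.5574,.3987,.072,.069),"l":(.4653,.0055,.083,.080),"xl":(.5675,-.417,.094,.091)}
for n,ff in f.items():
    b=ff["pixels"][:,:,::-1]; T=[]
    for k,(x,y,R,rb) in C.items():
        u,v=proj(ff,(x,y,.055))[0].round().astype(int); s=50
        x0,y0=max(0,u-s),max(0,v-s)
        cr=cv2.resize(b[y0:y0+2*s,x0:x0+2*s],(400,400 if 0 else 400),interpolation=cv2.INTER_CUBIC)
        th=np.linspace(0,2*np.pi,200)
        P=(proj(ff,np.c_[x+R*np.cos(th),y+R*np.sin(th),np.full(200,.058)])-[x0,y0]+.5)*4-.5
        cv2.polylines(cr,[P.round().astype(np.int32)],True,(255,255,0),1)
        T.append(cv2.resize(cr,(300,300)))
    cv2.imwrite(f"pics/fin_{n}.png",cv2.vconcat([cv2.hconcat(T[:2]),cv2.hconcat(T[2:])]))
    cv2.imwrite(f"pics/full_{n}.png",b)
E
```

```text
t 29.45 p [ 0.6031 -0.1772  0.183 ] yaw 82.22 tilt 0.07 q [-16.  19.  11.  82.   0.  -9.] F [-0.5 -0.3 -0.4] open 0.0338
```

View pics/fin_scene.png

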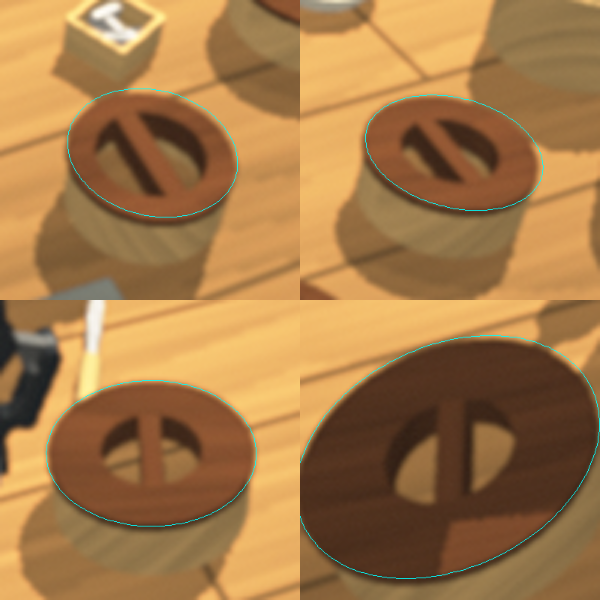

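View pics/fin_top.png

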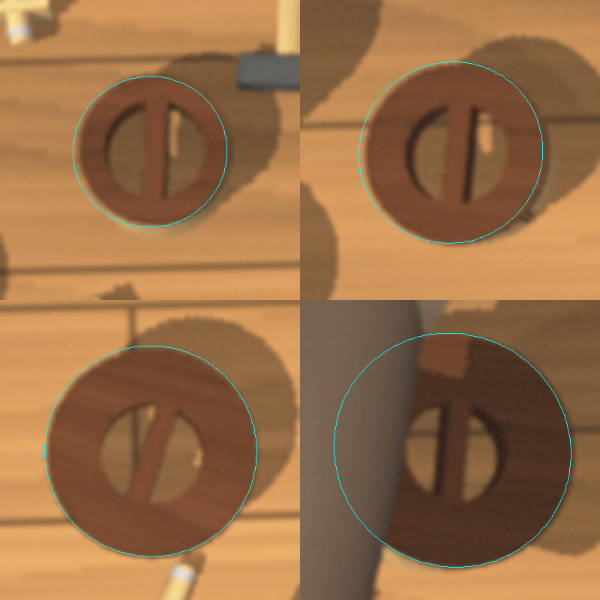

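View pics/full_scene.png

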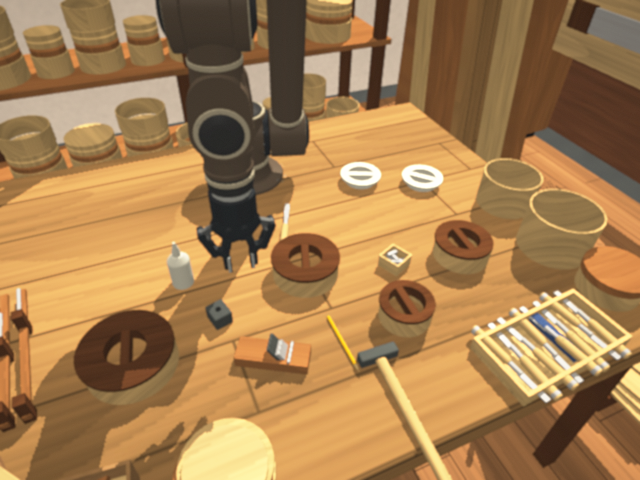

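```bash
python3 -c "
from rig import r
s=r.read_state(); print(abs(s['dq']).max(), s['time_s']); print(r.job_done())"
```

```text
0.029226967051473363 29.55
the job is handed in; nothing more can be done
None
```

I took the pile apart and set all four formers (s, m, l and xl) into their own bands. I then moved the arm clear and handed the job in at 29.6 s of the 128 s allowed.

**Final check:** I drew each lip circle at its seated height (58 mm) on both camera views. They lie on the former outlines to about 2 mm, with no visible tilt or gap at the rims. In the top view the arm hid the left part of the xl lip, so that part is confirmed only by the scene camera. The glue bottle, the plane and the white look-alikes look unmoved in the last picture; I did not measure their positions.

**Disagreements along the way:**
- **Tool height:** the reported TCP height was about 30 mm below where the cameras showed the fingertips. The first closing on former_s went above its bar and caught nothing. I lowered the later grasps by that offset and they all held.
- **Grip opening:** it read 15–16.5 mm on the 18 mm bars.
- **Band positions:** the two cameras differed by up to about 2–3 mm (most on band xl).
- **Contact force:** wrist force while setting the formers stayed near or below 12 N.

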